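# Lid the pot, refit the hob knob and hold it pressed in

### The arm

A 6-joint arm with a two-finger parallel gripper is mounted at the origin on the work surface. World frame = base frame: x ahead of the robot, y to its left, z up, the work surface at z = 0. Lengths are in m, angles in rad, forces in N, time in s.
With the tool pointing down it reaches from about 0.375 to 0.975 m from the base axis. Payload 3.8 kg.
Tool frame: the origin (TCP) lies midway between the tips of the shut fingers; the grasp point (between the pads) lies 19 mm behind it; z points along the fingers, y is the direction in which the jaws open and shut (so a half turn about z gives the same grasp; the last joint's range is limited). The gripper opens to 85 mm and grips with 20 to 120 N. Pads are 22 mm wide; open, the fingers measure 114 mm over their backs; the gripper's body (76 mm by 85 mm) begins 54 mm behind the grasp point. The pads swing forward as they close: fully open they stand 13 mm farther back than shut.
Start: joints at [-0.037, 0.264, 1.604, -0, 1.274, -0.037], TCP at [0.675, -0, 0.196] pointing down, gripper open.
Joint ranges: [-2.63, 2.63], [-0.94, 2.18], [0.31, 2.57], [-1.31, 4.45], [0, 2.66], [-2.55, 2.55]. Speed limits (rad/s): [2.57, 2.57, 3.14, 3.14, 3.14, 3.14].

### API

Orientations are given as a rotation vector (axis times angle).
In Python, from workcell import bot gives the robot as it stands.
- The arm moves only by the tool arm_command, never from a script. Its argument "targets" is text: rows parted by semicolons, each of 7 numbers parted by spaces: the shift along the tool's x, y, z in mm, then the turn, a rotation vector about the tool's x, y, z in degrees, then the opening, from 0 (shut) to 1 (fully open). A call has 1 to 10 rows; each row is the pose to reach, as a shift and turn from the pose commanded when the call began, along the tool's axes at that moment; what a row does not reach only later rows make up. A row lasts 1/12 s, in which the tool goes at most 41.7 mm and 7.16 degrees, less where a joint would pass 70% of its speed; a pose out of reach is approached as far as the arm can. A call with a gripper value outside its range is refused whole. The fingers move at their own pace and stop on an object; "newtons" is the grip in N (left out, the last holds). Time passes only in rows, so rows that repeat a pose let the fingers close. It gives the time, the measured TCP pose, the force and the opening at its end, in the units of the state.
- bot.read_state(): the state, without advancing time (a new reading comes with each control period).
- bot.read_camera(name): name is "scene" or "side" or "wrist"; returns (picture, depth): 420x560x3 uint8, blue, green, red; 420x560 float32, m along the optical axis (not along the pixel's ray), 0 where there is no reading.
- bot.camera_params(name): a dict with "fov_y" (degrees; the focal length in pixels is half the picture's height over the tangent of half this angle, whatever the lens; pixels are square), "cx", "cy" (the principal point, pixels), "xyz" and "rotation" of the camera in the world; the wrist camera has in their place "T_tool_cam" (4x4, takes a point from camera to tool coordinates, whose origin is the TCP and whose axes are the flange's). Camera axes: x right, y up, looking along -z (the intrinsics and any distortion apply to the point x, -y, -z); pixel columns grow to the right and rows downward; lengths in m; the calibration is good to about 2 mm. A picture is of the moment at which its call begins: read the wrist's pose just before it. camera_params takes no time and is no camera call.
- bot.finish_job(): hands the job in, once; it reports no verdict.
The state is a dict: "time": time; "q": joint angles; "joint_vel": joint speeds; "joint_torque": joint torques, N m; "tool_pos": TCP position; "tcp_rot": TCP orientation; "wrist_force": force on the tool from outside, world axes, zero at the start; "torque": the same for the moment, N m; "width": opening from 0.0 (shut) to 1.0 (fully open).
Only numpy, scipy, OpenCV 4.12 (cv2) and the standard library are available. Lean on these libraries where they do the work, as an engineer would, in place of code of your own. Each camera call takes 0.05 s, during which the arm holds its last target.

### The job

The pot on the hob is ready to be heated: first set its lid squarely on it and let go of the lid. Then take the hob's loose control knob from the counter, turn it so that its keyed bore matches the flat of the hob's D-shaped shaft, push it fully onto the shaft, and press knob and shaft all the way in. Finish while still holding the knob pressed in (do not let go), with the lid on, the pot still on its burner and the other things on the counter left where they are.

Things in the scene. Friction and masses are not known exactly. Their poses are not given: they have to be found in the camera images.
- lid_grip (a point): Centre of the black round handle (34 mm diameter, 27 mm high, on an 18 mm stem) of the loose steel pot lid, about 0.3 kg, lying right way up on the counter; z up. Lid rim 164 mm diameter, 4 mm thick; a bevelled plug, 138 mm diameter, projects 10 mm below the rim. This point is 48 mm above the plug's foot, 38 mm above the rim's underside, 24 mm above the lid's top face.
- pot_rim (a point): Centre of the mouth of the steel pot, at rim height; z up. The pot (loose, about 1.4 kg) stands on the hob's burner: 156 mm outside, 150 mm inside diameter, 100 mm high; two wire handles on opposite sides, 22 mm below the rim, reach 109 mm from the axis. With the lid seated, the lid's rim lies on the pot's rim and lid_grip is 38 mm straight above this point.
- burner (a point): Centre of the burner at the top of its pan-support bars, where the pot stands, 95 mm above the counter; axes are the hob's. The hob is a fixed steel box, 260 mm along its x, 340 mm along its y, top plate 75 mm above the counter. From here the hob's centre is 70 mm and the control shaft 190 mm towards its -y.
- knob_mid (a point): Point on the axis of the loose black control knob, half-way up, 20 mm above its flat underside; z up, x along its pointer. The knob (40 mm high, about 50 g) stands upright on the counter, bore down: round skirt 44 mm diameter, 18 mm high; above it, up to 40 mm, a bar grip 14 mm thick with flat parallel sides along x from 19 mm behind the axis to 14 mm ahead, then narrowing to the nose.
- knob_nose (a point): Tip of the knob's pointer nose, on top, 32 mm from the axis (overhangs the skirt), with a white line along it. The D-shaped bore in the knob's underside is 16 mm diameter, 16 mm deep, with a bevelled mouth; its flat is on this pointer side, 4.5 mm from the axis, so the pointer must point the way the shaft's flat faces.
- shaft_top (a point): Centre of the top end of the hob's upright D-shaped shaft; z up, x out of its flat: the way the pointer must point (half a turn off does not go on). 14 mm diameter, flat 3.5 mm from the axis, top bevelled, 28 mm above the top plate; the washer at its foot (38 mm) has a flat on the same side. Knob fits within 0.15 rad, 1 mm clearance. Fully on, knob_mid is 4 mm above this point.
- spindle (a joint): Angle of the shaft about its upright axis relative to the hob, rad, positive counter-clockwise seen from above; at 0 its flat faces the hob's +x. It is stiff (about 0.3 N m), differs from start to start and need not be turned.
- shaft (a joint): How far the shaft is pressed into the hob, m: 0 out, 0.008 fully in at its stop. A spring pushes it back out: about 3 N to start it moving, 7 N at the stop.
- shaker: Bystander: small spice shaker with a white cap, 43 mm diameter, 66 mm high, on the counter beyond the knob; origin at the centre of its underside.
- tub_big: Bystander: white plastic tub, 94 mm diameter, 100 mm high; origin at the centre of its underside.
- tub_small: Bystander: white plastic tub, 75 mm diameter, 65 mm high; origin at the centre of its underside.
- jar_tall: Bystander: clear canister with a white lid, 75 mm diameter, 150 mm high; origin at the centre of its underside.
- ramekin: Bystander: small white bowl, 72 mm diameter, 40 mm high; origin at the centre of its underside.
- woodspoon: Bystander: wooden spoon, 170 mm long, lying on the counter between the knob and the lid; origin on the counter under its middle, x along it.
- mug: Bystander: white mug, 76 mm diameter, 85 mm high; origin at the centre of its underside.
Not all that is in view belongs to the job. Leave any purple look-alike of the part that bears lid_grip alone.

How it is judged:
By the outcome, as a careful person would: the job done as asked, in the order asked, and still so for the second after the job is handed in, while the arm keeps its last pose, push and grip.
It also fails if it takes over 59 s, if anything falls off the work surface, if the arm or the gripper's body presses on something with over 40 N, if the wrist force passes 120 N, or if a joint passes its speed limit or range.

## Working session

There is one attempt and no reset: what is moved stays moved. The work goes in short steps, Python scripts to look and compute and a tool call to move; the robot and the scene stay as the last step left them, time stands still between calls to the robot, and variables do not carry over. Pictures are saved under pics/ and viewed, and the job is handed in when it is done.

Besides the shell and the picture viewer there is one more tool, called after "Emit:" as name(argument=value, ...) on one line, values as JSON. arm_command: Moves the arm, as the interface text tells. Its arguments: {"type":"object","properties":{"targets":{"type":"string"},"newtons":{"type":"number"}},"required":["targets"]}

```bash
mkdir -p pics; ls; cat > h.py <<'E'
import numpy as np, cv2
from scipy.spatial.transform import Rotation as R
from workcell import bot
def snap(name,fn):
    st=bot.read_state(); im,d=bot.read_camera(name); cv2.imwrite('pics/'+fn+'.png',im)
    np.savez('pics/'+fn+'.npz',im=im,d=d,pos=st['tool_pos'],rot=st['tcp_rot']); return im,d,st
E
python3 - <<'E'
from h import *
for n in ['scene','side','wrist']:
    p=bot.camera_params(n); print(n,p)
    im,d,st=snap(n,n+'0')
print(st)
E
```

```text
pics
scene {'fov_y': 43.788766484943366, 'cx': 276.97829153063356, 'cy': 207.97690467432557, 'xyz': array([ 1.10955827, -0.71287642,  1.26655421]), 'rotation': array([0.66993391, 0.23867447, 0.61272758])}
side {'fov_y': 42.40365968893856, 'cx': 284.1752962651353, 'cy': 204.95576707575708, 'xyz': array([-0.10577848,  1.31025859,  1.02529201]), 'rotation': array([ 0.30502731, -1.31472431, -2.37426141])}
wrist {'fov_y': 60.642468496927634, 'cx': 280.77372815552985, 'cy': 210.34873984887167, 'T_tool_cam': array([[-9.00089923e-04,  9.66006629e-01,  2.58515729e-01,
         6.53653850e-02],
       [ 9.99999533e-01,  9.60776619e-04, -1.08415381e-04,
        -1.48389688e-04],
       [-3.53105845e-04,  2.58515511e-01, -9.66007042e-01,
        -1.77468214e-01],
       [ 0.00000000e+00,  0.00000000e+00,  0.00000000e+00,
         1.00000000e+00]])}
{'time': 0.1, 'q': array([-3.69230260e-02,  2.64685691e-01,  1.60528080e+00, -3.05834459e-05,
        1.27372427e+00, -3.69228817e-02]), 'joint_vel': array([ 0.00217213, -0.00070731, -0.00309722, -0.00211601, -0.00131335,
        0.0010282 ]), 'joint_torque': array([ 2.96398039e-04, -5.16707003e+01, -3.68589377e+01,  1.30520286e-05,
        6.22219843e-03,  5.24967299e-05]), 'tool_pos': array([ 6.74236591e-01, -3.87949498e-07,  1.95157897e-01]), 'tcp_rot': array([-2.22035808, -2.2203777 ,  0.00227535]), 'wrist_force': array([-0.43277361,  0.21558587,  0.10668732]), 'torque': array([ 0.06425488, -0.00751099, -0.03885759]), 'width': 0.9975412245701962}
```

View pics/scene0.png

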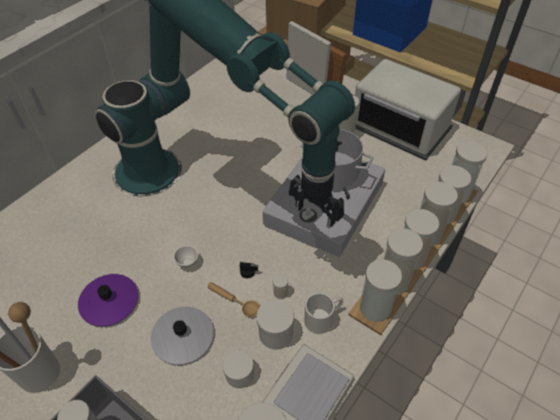

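View pics/side0.png

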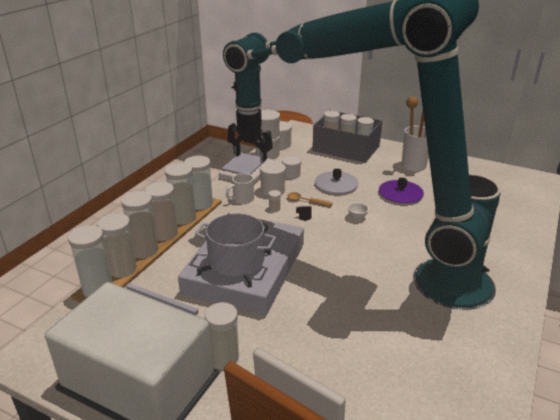

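View pics/wrist0.png

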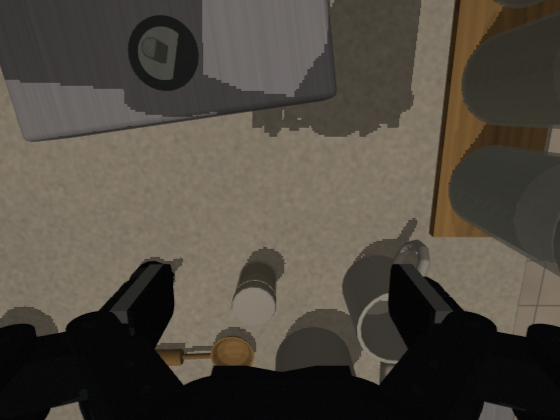

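```bash
cat >> h.py <<'E'
def campose(name,pos=None,rot=None):
    p=bot.camera_params(name)
    if name=='wrist':
        T=np.eye(4);T[:3,:3]=R.from_rotvec(rot).as_matrix();T[:3,3]=pos
        T=T@p['T_tool_cam']
    else:
        T=np.eye(4);T[:3,:3]=R.from_rotvec(p['rotation']).as_matrix();T[:3,3]=p['xyz']
    f=210/np.tan(np.radians(p['fov_y']/2)); return T,f,p['cx'],p['cy']
def cloud(name,fn):
    z=np.load('pics/'+fn+'.npz'); T,f,cx,cy=campose(name,z['pos'],z['rot']); d=z['d']
    v,u=np.mgrid[:420,:560]; P=np.stack([(u-cx)/f*d,-(v-cy)/f*d,-d],-1)
    W=P@T[:3,:3].T+T[:3,3]; W[d==0]=np.nan; return W,z['im']
def proj(name,fn,X):
    z=np.load('pics/'+fn+'.npz'); T,f,cx,cy=campose(name,z['pos'],z['rot'])
    p=(np.asarray(X)-T[:3,3])@T[:3,:3]; return np.stack([cx+f*p[...,0]/-p[...,2],cy+f*p[...,1]/p[...,2]],-1)
E
python3 - <<'E'
from h import *
np.set_printoptions(precision=4,suppress=True)
W,im=cloud('scene','scene0')
for u,v in [(180,327),(105,292),(180,345),(249,267),(280,284),(250,309),(308,214),(340,165),(186,255),(270,310),(320,305),(240,360),(30,300)]: print('scene',u,v,W[v,u])
W,im=cloud('side','side0')
for u,v in [(337,173),(402,182),(305,210),(236,250),(275,197),(217,235)]: print('side',u,v,W[v,u])
W,im=cloud('wrist','wrist0')
for u,v in [(155,50),(165,50),(180,60),(250,310),(230,350),(100,200),(250,50),(60,80)]: print('wr',u,v,W[v,u])
E
```

```text
scene 180 327 [ 0.527  -0.375   0.0657]
scene 105 292 [ 0.2926 -0.4189  0.0623]
scene 180 345 [ 0.5424 -0.4003  0.0252]
scene 249 267 [ 0.5413 -0.1174  0.0388]
scene 280 284 [ 0.6576 -0.1272  0.0734]
scene 250 309 [ 0.6126 -0.2046  0.003 ]
scene 308 214 [0.5844 0.1082 0.0827]
scene 340 165 [0.6023 0.2383 0.1905]
scene 186 255 [ 0.3568 -0.1832  0.0167]
scene 270 310 [ 0.6929 -0.216   0.0999]
scene 320 305 [ 0.7654 -0.0934  0.0271]
scene 240 360 [ 0.7052 -0.3526  0.067 ]
scene 30 300 [ 0.1067 -0.5464  0.0066]
side 337 173 [ 0.5075 -0.3549  0.0591]
side 402 182 [ 0.2744 -0.4037  0.0571]
side 305 210 [ 0.5236 -0.1094  0.0313]
side 236 250 [0.5059 0.3618 0.1823]
side 275 197 [ 0.6348 -0.102   0.0561]
side 217 235 [0.6216 0.2768 0.1387]
wr 155 50 [0.5862 0.1088 0.1016]
wr 165 50 [0.5872 0.112  0.0818]
wr 180 60 [0.5962 0.1059 0.075 ]
wr 250 310 [ 0.6444 -0.1153  0.0658]
wr 230 350 [ 0.6132 -0.2055  0.0031]
wr 100 200 [ 0.4807 -0.0229 -0.0003]
wr 250 50 [0.6504 0.1129 0.0756]
wr 60 80 [0.5017 0.0914 0.0759]
```

```bash
cat >> h.py <<'E'
from scipy.optimize import least_squares
def circ(P,r=None):
    # trimmed fit of xy circle
    c0=np.r_[P[:,:2].mean(0)]
    if r is None: s=least_squares(lambda q:np.hypot(P[:,0]-q[0],P[:,1]-q[1])-q[2],[*c0,.05],loss='soft_l1',f_scale=.001)
    else: s=least_squares(lambda q:np.hypot(P[:,0]-q[0],P[:,1]-q[1])-r,c0,loss='soft_l1',f_scale=.001)
    return s.x,np.sqrt(np.median(s.fun**2)),len(P)
def sel(W,c,rad,z0,z1):
    m=(np.hypot(W[...,0]-c[0],W[...,1]-c[1])<rad)&(W[...,2]>z0)&(W[...,2]<z1); return m
E
python3 - <<'E'
from h import *
np.set_printoptions(precision=4,suppress=True)
S,ims=cloud('scene','scene0');D,imd=cloud('side','side0');Wr,_=cloud('wrist','wrist0')
for n,W in [('scene',S),('side',D)]:
    m=sel(W,(.52,-.37),.03,.054,.07); P=W[m]; print(n,'handle top',np.median(P,0),(P.max(0)+P.min(0))/2,np.ptp(P,0))
    m=sel(W,(.52,-.37),.1,.006,.04); P=W[m]; print('lid',(P.max(0)+P.min(0))/2,np.ptp(P,0),np.median(P[:,2]))
    c=((P.max(0)+P.min(0))/2)[:2]; r=np.hypot(*(P[:,:2]-c).T); print(circ(P[r>.077]))
    m=sel(W,(.53,-.11),.045,.008,.06); P=W[m]; print('knob',(P.max(0)+P.min(0))/2,np.ptp(P,0)); 
    P=P[P[:,2]>.036];print('knob top',(P.max(0)+P.min(0))/2,np.ptp(P,0))
    m=sel(W,(.52,.32),.14,.18,.21); P=W[m]; print('pot rim',(P.max(0)+P.min(0))/2,np.ptp(P,0),len(P)); print(np.percentile(P[:,2],[5,50,95]))
    print(circ(P[P[:,2]>.19],.0765),circ(P[P[:,2]>.19]))
m=sel(Wr,(.585,.11),.01,.09,.12); print('shaft',Wr[m].mean(0),np.ptp(Wr[m],0),m.sum())
E
python3 - <<'E'
import cv2,numpy as np
a=cv2.imread('pics/side0.png');b=cv2.imread('pics/scene0.png')
x=cv2.resize(a[190:310,170:330],None,fx=4,fy=4,interpolation=2)[:, :400*2]
y=cv2.resize(b[120:250,250:400],None,fx=4,fy=4,interpolation=2)
cv2.imwrite('pics/c1.png',x);cv2.imwrite('pics/c2.png',y)
w=cv2.imread('pics/wrist0.png');cv2.imwrite('pics/c3.png',cv2.resize(w[0:110,100:220],None,fx=5,fy=5,interpolation=2))
E
```

```text
scene handle top [ 0.5206 -0.374   0.0634] [ 0.5196 -0.3734  0.0621] [0.0327 0.0327 0.0159]
lid [ 0.5213 -0.3695  0.0226] [0.1908 0.1963 0.0331] 0.02096036607274243
(array([ 0.5204, -0.3708,  0.0805]), np.float64(0.002011994872147013), 418)
knob [ 0.5384 -0.1104  0.0276] [0.0569 0.0563 0.039 ]
knob top [ 0.5336 -0.1148  0.0416] [0.0472 0.0301 0.011 ]
pot rim [0.5885 0.2998 0.1921] [0.1377 0.1494 0.0236] 258
[0.181  0.1906 0.1992]
(array([0.5525, 0.2924]), np.float64(0.001342931722921048), 143) (array([0.5532, 0.2928, 0.0759]), np.float64(0.0013497167516014902), 143)
side handle top [ 0.512  -0.3657  0.0623] [ 0.5142 -0.37    0.0616] [0.0317 0.0368 0.0147]
lid [ 0.5141 -0.3652  0.0227] [0.1814 0.1882 0.0334] 0.020699736713946537
(array([ 0.5145, -0.3667,  0.0815]), np.float64(0.002822661005796215), 89)
knob [ 0.5293 -0.1068  0.0275] [0.0517 0.0383 0.0385]
knob top [ 0.528  -0.1089  0.0417] [0.0486 0.034  0.0101]
pot rim [0.5489 0.2937 0.1905] [0.2123 0.1602 0.021 ] 650
[0.1808 0.1892 0.1967]
(array([0.5494, 0.295 ]), np.float64(0.0015611000182720808), 300) (array([0.5493, 0.2951, 0.0761]), np.float64(0.0015004079996076894), 300)
shaft [0.5837 0.11   0.1006] [0.0118 0.0138 0.0143] 394
```

View pics/c3.png

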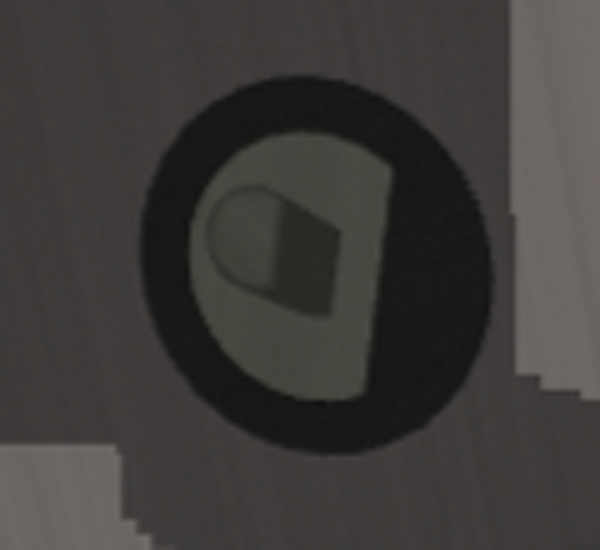

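View pics/c1.png

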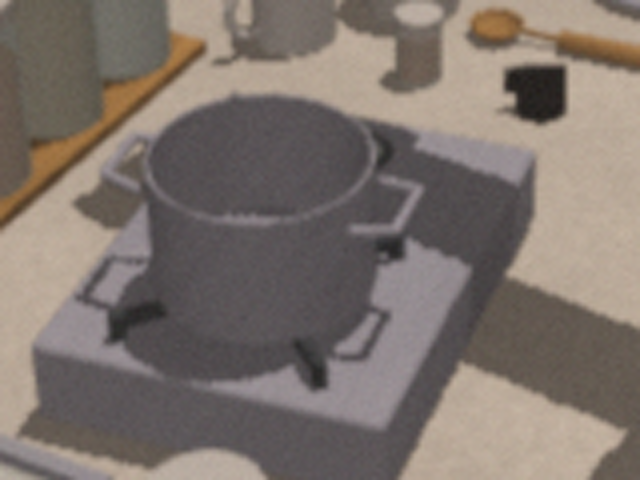

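Emit:
arm_command(targets="-370 -156 15 0 0 0 1;-370 -156 15 0 0 0 1;-370 -156 15 0 0 0 1;-370 -156 15 0 0 0 1;-370 -156 15 0 0 0 1;-370 -156 15 0 0 0 1;-370 -156 15 0 0 0 1;-370 -156 15 0 0 0 1;-370 -156 15 0 0 0 1;-370 -156 15 0 0 0 1")

```text
time: 0.98
tool_pos: [0.5167, -0.3733, 0.1809]
tcp_rot: [-2.223, -2.219, 0.002]
wrist_force: [0.8, -0.1, -0.5]
width: 1.0
```

Emit:
arm_command(targets="0 0 0 0 0 0 1;0 0 0 0 0 0 1;0 0 0 0 0 0 1")

```text
time: 1.23
tool_pos: [0.5189, -0.3695, 0.181]
tcp_rot: [-2.221, -2.22, -0.001]
wrist_force: [0.2, 0.4, -1.1]
width: 0.999
```

```bash
python3 - <<'E'
from h import *
np.set_printoptions(precision=4,suppress=True)
im,d,st=snap('wrist','wrist1'); print(st['time'],st['tool_pos'],st['tcp_rot'])
snap('scene','scene1'); snap('side','side1')
W,_=cloud('wrist','wrist1')
m=sel(W,(.52,-.37),.03,.054,.07); P=W[m]; print('handle',np.median(P,0),(P.max(0)+P.min(0))/2,np.ptp(P,0)); print(circ(P,None) if 0 else '')
m=sel(W,(.52,-.37),.1,.01,.04); P=W[m]; r=np.hypot(*(P[:,:2]-[.518,-.37]).T);print(circ(P[r>.078]))
for n in ['scene','side']:
    W,_=cloud(n,n+'1'); m=sel(W,(.55,.294),.1,.19,.21); P=W[m]; print(n,circ(P,.0765),np.percentile(P[:,2],[5,50,95]),circ(P))
E
```

```text
1.2333 [ 0.5189 -0.3695  0.181 ] [-2.2214 -2.22   -0.0008]
handle [ 0.5189 -0.3706  0.0618] [ 0.5193 -0.3715  0.0592] [0.0334 0.0337 0.0103]

(array([ 0.5186, -0.3708,  0.0798]), np.float64(0.0008905579612612374), 1713)
scene (array([0.5532, 0.2929]), np.float64(0.0015555857834429337), 289) [0.1904 0.1949 0.1997] (array([0.5532, 0.2928, 0.0761]), np.float64(0.0014764860713669947), 289)
side (array([0.5491, 0.2953]), np.float64(0.0014506978917902535), 295) [0.1906 0.1938 0.1981] (array([0.549 , 0.2954, 0.0759]), np.float64(0.0013867980140944147), 295)
```

View pics/wrist1.png

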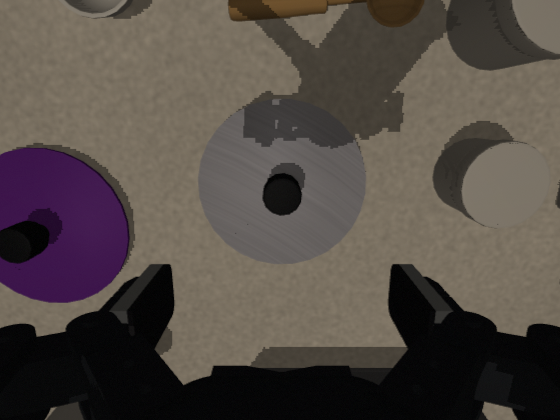

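View pics/scene1.png

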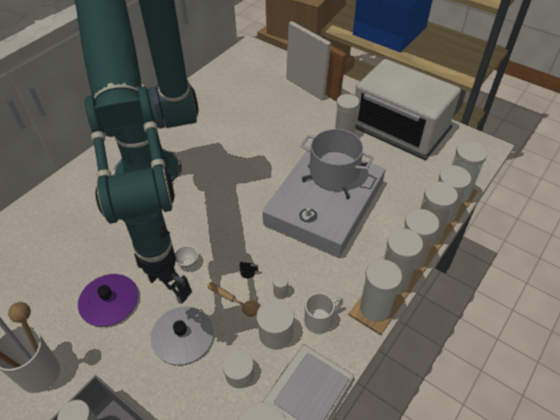

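Emit:
arm_command(targets="-1.5 0.3 40 0 0 0 1;-1.5 0.3 80 0 0 0 1;-1.5 0.3 115 0 0 0 1;-1.5 0.3 140 0 0 0 1;-1.5 0.3 150 0 0 0 1;-1.5 0.3 150 0 0 0 1;-1.5 0.3 150 0 0 0 0.5;-1.5 0.3 150 0 0 0 0.3;-1.5 0.3 150 0 0 0 0.2;-1.5 0.3 150 0 0 0 0.2", newtons=60)

```text
time: 2.22
tool_pos: [0.5209, -0.3726, 0.0339]
tcp_rot: [2.218, 2.219, 0.001]
wrist_force: [0.0, -0.7, -0.2]
width: 0.452
```

Emit:
arm_command(targets="0 0 0 0 0 0 0.2;0 0 0 0 0 0 0.2;0 0 0 0 0 0 0.2;0 0 0 0 0 0 0.2")

```text
time: 2.55
tool_pos: [0.5193, -0.3716, 0.0316]
tcp_rot: [2.221, 2.221, 0.0]
wrist_force: [0.4, 1.0, -1.0]
width: 0.198
```

```bash
python3 - <<'E'
from h import *
im,d,st=snap('wrist','wrist2'); print(st['width'],st['wrist_force'])
E
```

```text
0.19825813245879317 [ 0.41879766  0.9798207  -0.96700073]
```

View pics/wrist2.png

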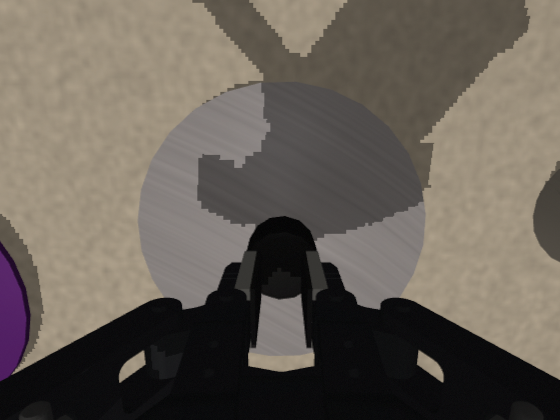

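```bash
python3 - <<'E'
from h import *
print(proj('wrist','wrist2',[[.5193,-.3713,.0615],[.5193,-.3716,.0316],[.5193,-.3716,.0506],[.5193,-.3716,.085]]))
W,im=cloud('wrist','wrist2')
for u,v in [(282,225),(282,240),(282,270),(282,290),(245,270),(322,270),(310,330),(252,330)]: print(u,v,W[v,u].round(4))
E
```

```text
[[281.18611903 266.0458947 ]
 [281.09374397 243.28850109]
 [281.14909665 257.22678319]
 [281.28711687 291.98146369]]
282 225 [ 0.5197 -0.3547  0.0535]
282 240 [ 0.5197 -0.359   0.0616]
282 270 [ 0.5197 -0.373   0.062 ]
282 290 [ 0.5197 -0.3824  0.0626]
245 270 [ 0.5063 -0.36    0.0905]
322 270 [ 0.534  -0.3604  0.0897]
310 330 [ 0.5288 -0.3755  0.1041]
252 330 [ 0.5094 -0.3761  0.1031]
```

```bash
python3 - <<'E'
from h import *
import cv2
W,im=cloud('wrist','wrist2')
for v in range(235,345,8): print(v,[ (u,*W[v,u].round(3)) for u in (243,250,312,322)])
cv2.imwrite('pics/c4.png',cv2.resize(im[190:370,190:380],None,fx=3.3,fy=3.3,interpolation=2)+0)
E
```

```text
235 [(243, np.float64(0.499), np.float64(-0.37), np.float64(0.024)), (250, np.float64(0.502), np.float64(-0.369), np.float64(0.025)), (312, np.float64(0.536), np.float64(-0.37), np.float64(0.024)), (322, np.float64(0.542), np.float64(-0.37), np.float64(0.023))]
243 [(243, np.float64(0.498), np.float64(-0.375), np.float64(0.023)), (250, np.float64(0.505), np.float64(-0.363), np.float64(0.054)), (312, np.float64(0.533), np.float64(-0.362), np.float64(0.058)), (322, np.float64(0.542), np.float64(-0.374), np.float64(0.024))]
251 [(243, np.float64(0.498), np.float64(-0.379), np.float64(0.023)), (250, np.float64(0.506), np.float64(-0.361), np.float64(0.07)), (312, np.float64(0.532), np.float64(-0.361), np.float64(0.071)), (322, np.float64(0.542), np.float64(-0.38), np.float64(0.022))]
259 [(243, np.float64(0.504), np.float64(-0.361), np.float64(0.079)), (250, np.float64(0.507), np.float64(-0.36), np.float64(0.079)), (312, np.float64(0.531), np.float64(-0.36), np.float64(0.08)), (322, np.float64(0.542), np.float64(-0.384), np.float64(0.023))]
267 [(243, np.float64(0.505), np.float64(-0.36),
[... 1874 characters left out ...]
09), np.float64(-0.373), np.float64(0.104)), (312, np.float64(0.529), np.float64(-0.371), np.float64(0.107)), (322, np.float64(0.529), np.float64(-0.354), np.float64(0.133))]
331 [(243, np.float64(0.51), np.float64(-0.359), np.float64(0.13)), (250, np.float64(0.509), np.float64(-0.376), np.float64(0.105)), (312, np.float64(0.529), np.float64(-0.374), np.float64(0.107)), (322, np.float64(0.529), np.float64(-0.354), np.float64(0.137))]
339 [(243, np.float64(0.51), np.float64(-0.36), np.float64(0.131)), (250, np.float64(0.509), np.float64(-0.378), np.float64(0.105)), (312, np.float64(0.529), np.float64(-0.376), np.float64(0.109)), (322, np.float64(0.528), np.float64(-0.354), np.float64(0.139))]
```

View pics/c4.png

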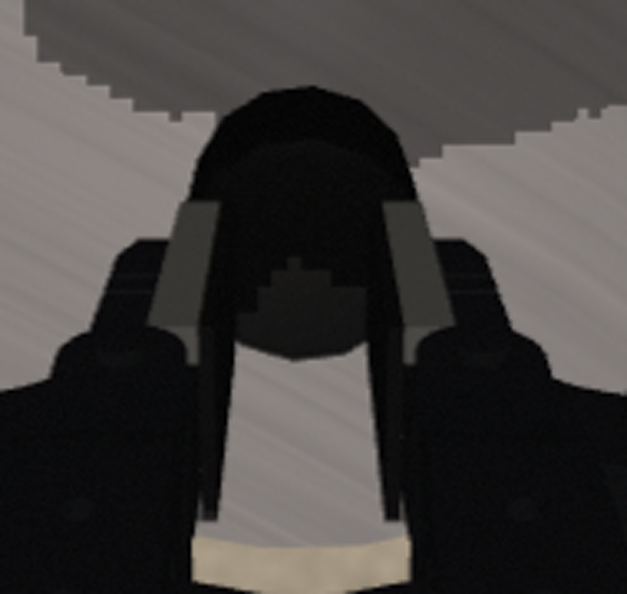

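Emit:
arm_command(targets="0 0 -10 0 0 0 0.2;0 0 -20 0 0 0 0.2;0 0 -30 0 0 0 0.2;0 0 -40 0 0 0 0.2;0 0 -40 0 0 0 0.2")

```text
time: 3.02
tool_pos: [0.5214, -0.3731, 0.0754]
tcp_rot: [2.217, 2.217, 0.001]
wrist_force: [0.8, -1.2, 0.6]
width: 0.195
```

```bash
python3 - <<'E'
from h import *
im,d,st=snap('wrist','wrist3'); print(st['width'],st['wrist_force'],st['tool_pos'],st['torque'])
W,im=cloud('wrist','wrist3')
m=sel(W,(.5193,-.3713),.015,.09,.12); print(W[m].mean(0))
for v in (120,160,200):print([W[v,u].round(3) for u in (200,280,360)])
E
```

```text
0.19516969642817214 [ 0.75848143 -1.15197627  0.56057381] [ 0.52140976 -0.37314527  0.07537093] [-0.01380496  0.02320409  0.06313546]
[ 0.51818356 -0.36751946  0.11632729]
[array([ 0.47 , -0.311,  0.016]), array([ 0.521, -0.311,  0.02 ]), array([ 0.573, -0.312,  0.014])]
[array([ 0.469, -0.337,  0.019]), array([ 0.521, -0.336,  0.022]), array([ 0.573, -0.337,  0.019])]
[array([ 0.468, -0.363,  0.022]), array([ 0.521, -0.355,  0.055]), array([ 0.574, -0.363,  0.021])]
```

View pics/wrist3.png

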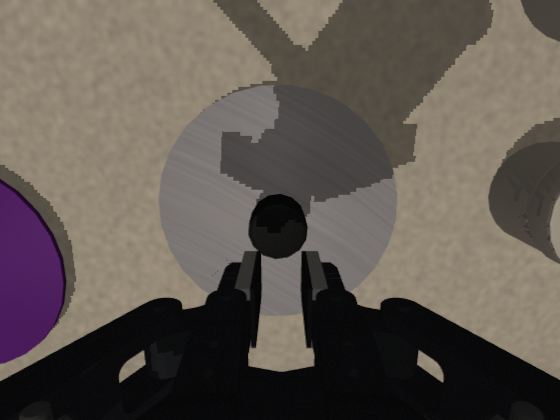

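```bash
python3 - <<'E'
from h import *
W,im=cloud('wrist','wrist3')
for v in range(244,350,6): print(v,[ (u,*W[v,u].round(3)) for u in (244,252,308,318)])
print(proj('wrist','wrist3',[[.5214,-.3731,.0754],[.51,-.3625,.0754],[.5335,-.3625,.0754]]))
print(R.from_rotvec(np.load('pics/wrist3.npz')['rot']).as_matrix().round(4))
E
```

```text
244 [(244, np.float64(0.497), np.float64(-0.393), np.float64(0.023)), (252, np.float64(0.505), np.float64(-0.379), np.float64(0.061)), (308, np.float64(0.54), np.float64(-0.393), np.float64(0.023)), (318, np.float64(0.547), np.float64(-0.393), np.float64(0.023))]
250 [(244, np.float64(0.496), np.float64(-0.397), np.float64(0.023)), (252, np.float64(0.502), np.float64(-0.398), np.float64(0.022)), (308, np.float64(0.54), np.float64(-0.398), np.float64(0.022)), (318, np.float64(0.547), np.float64(-0.398), np.float64(0.022))]
256 [(244, np.float64(0.506), np.float64(-0.362), np.float64(0.12)), (252, np.float64(0.51), np.float64(-0.362), np.float64(0.119)), (308, np.float64(0.532), np.float64(-0.362), np.float64(0.12)), (318, np.float64(0.536), np.float64(-0.362), np.float64(0.12))]
262 [(244, np.float64(0.507), np.float64(-0.362), np.float64(0.126)), (252, np.float64(0.51), np.float64(-0.362), np.float64(0.126)), (308, np.float64(0.531), np.float64(-0.362), np.float64(0.125)), (318, np.float64(0.535), np.float64(-0.362), np.float64(0.126))]
268 [(244, np.float64(0.508), np.float64(-0.362
[... 3105 characters left out ...]
75))]
340 [(244, np.float64(0.511), np.float64(-0.365), np.float64(0.17)), (252, np.float64(0.511), np.float64(-0.381), np.float64(0.148)), (308, np.float64(0.53), np.float64(-0.381), np.float64(0.148)), (318, np.float64(0.53), np.float64(-0.361), np.float64(0.175))]
346 [(244, np.float64(0.511), np.float64(-0.366), np.float64(0.171)), (252, np.float64(0.511), np.float64(-0.383), np.float64(0.148)), (308, np.float64(0.53), np.float64(-0.384), np.float64(0.147)), (318, np.float64(0.53), np.float64(-0.363), np.float64(0.176))]
[[281.03243909 243.20104855]
 [258.94796343 223.94558057]
 [304.43058425 223.83928176]]
[[-0.      1.      0.0047]
 [ 1.      0.     -0.0037]
 [-0.0037  0.0047 -1.    ]]
```

```bash
python3 - <<'E'
from h import *
im,d,st=snap('side','side3'); im2,_,_=snap('scene','scene3')
print(proj('side','side3',[[.5214,-.3731,.0754],[.5214,-.3731,.118]]),proj('scene','scene3',[[.5214,-.3731,.0754],[.5214,-.3731,.118]]))
a=cv2.resize(im[100:220,270:410],None,fx=4,fy=4,interpolation=2); cv2.imwrite('pics/c5.png',a)
a=cv2.resize(im2[250:380,110:250],None,fx=4,fy=4,interpolation=2); cv2.imwrite('pics/c6.png',a)
E
```

```text
[[335.63022539 166.25118612]
 [336.28390266 156.02357626]] [[178.32094176 323.43514369]
 [175.56492163 315.20753402]]
```

View pics/c5.png

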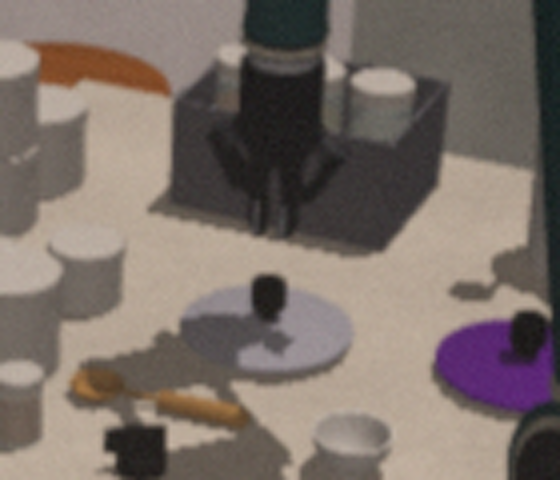

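View pics/c6.png

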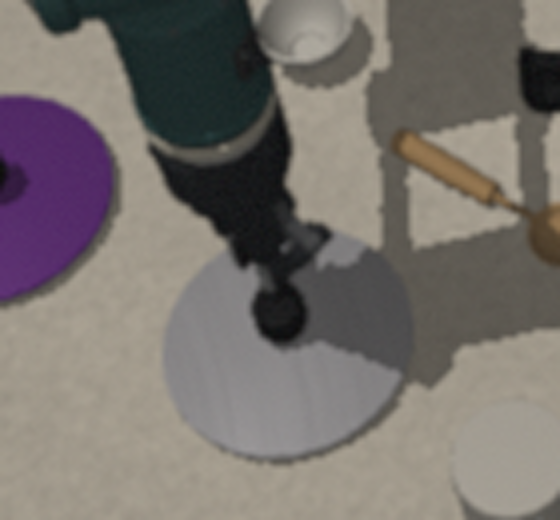

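```bash
python3 - <<'E'
from h import *
for n in ('side','scene','wrist'):
    W,im=cloud(n,n+'3'); m=sel(W,(.52,-.373),.035,.066,.2); P=W[m]; vv,uu=np.nonzero(m)
    i=np.argsort(P[:,2])[:12]; print(n,len(P)); print(np.c_[uu[i],vv[i],P[i].round(4)])
W,im=cloud('wrist','wrist1')
for v in range(262,320,6): print(v,[ (u,*W[v,u].round(3)) for u in (165,171,392,398)])
E
```

```text
side 269
[[ 3.390e+02  1.680e+02  5.110e-01 -3.823e-01  6.620e-02]
 [ 3.410e+02  1.700e+02  4.984e-01 -3.707e-01  6.640e-02]
 [ 3.390e+02  1.700e+02  5.048e-01 -3.668e-01  6.670e-02]
 [ 3.380e+02  1.710e+02  5.047e-01 -3.565e-01  6.750e-02]
 [ 3.350e+02  1.700e+02  5.173e-01 -3.581e-01  6.780e-02]
 [ 3.410e+02  1.590e+02  5.021e-01 -3.727e-01  1.105e-01]
 [ 3.360e+02  1.570e+02  5.245e-01 -3.790e-01  1.105e-01]
 [ 3.350e+02  1.570e+02  5.274e-01 -3.763e-01  1.111e-01]
 [ 3.350e+02  1.580e+02  5.235e-01 -3.666e-01  1.123e-01]
 [ 3.340e+02  1.580e+02  5.266e-01 -3.645e-01  1.125e-01]
 [ 3.390e+02  1.590e+02  5.072e-01 -3.655e-01  1.125e-01]
 [ 3.330e+02  1.570e+02  5.306e-01 -3.639e-01  1.160e-01]]
scene 200
[[ 1.770e+02  3.280e+02  5.230e-01 -3.817e-01  6.610e-02]
 [ 1.810e+02  3.290e+02  5.331e-01 -3.777e-01  6.620e-02]
 [ 1.780e+02  3.300e+02  5.289e-01 -3.842e-01  6.620e-02]
 [ 1.840e+02  3.260e+02  5.337e-01 -3.673e-01  6.680e-02]
 [ 1.750e+02  3.290e+02  5.213e-01 -3.869e-01  6.690e-02]
 [ 1.740e+02  3.240e+02  5.095e-01 -3.784e-01  6.700e-02]
 [ 1.790e+02  3.280e+02  5.277e-01 -
[... 2956 characters left out ...]
76), np.float64(-0.376), np.float64(0.231)), (392, np.float64(0.561), np.float64(-0.375), np.float64(0.235)), (398, np.float64(0.562), np.float64(-0.372), np.float64(0.24))]
310 [(165, np.float64(0.476), np.float64(-0.374), np.float64(0.24)), (171, np.float64(0.476), np.float64(-0.378), np.float64(0.233)), (392, np.float64(0.561), np.float64(-0.377), np.float64(0.235)), (398, np.float64(0.561), np.float64(-0.372), np.float64(0.243))]
316 [(165, np.float64(0.476), np.float64(-0.376), np.float64(0.24)), (171, np.float64(0.476), np.float64(-0.38), np.float64(0.235)), (392, np.float64(0.561), np.float64(-0.379), np.float64(0.236)), (398, np.float64(0.562), np.float64(-0.376), np.float64(0.242))]
```

Emit:
arm_command(targets="0 0 0 0 0 0 1;0 0 0 0 0 0 1;0 0 0 0 0 0 1;0 0 0 0 0 0 1;0 0 0 0 0 0 1;0 0 20 0 0 0 1;0 0 40 0 0 0 1;0 0 60 0 0 0 1;0 0 60 0 0 0 1;0 0 60 0 0 0 1")

```text
time: 4.0
tool_pos: [0.518, -0.3705, 0.0099]
tcp_rot: [-2.219, -2.219, 0.001]
wrist_force: [-0.0, 0.2, 0.2]
width: 1.003
```

```bash
python3 - <<'E'
from h import *
im,d,st=snap('wrist','wrist4'); print(st['width'],st['wrist_force'],st['tool_pos'],st['tcp_rot'])
W,im=cloud('wrist','wrist4')
c=st['tool_pos']
for s in (-1,1):
    m=(abs(W[...,0]-c[0]-s*.05)<.02)&(abs(W[...,1]-c[1])<.03)&(W[...,2]>.035)&(W[...,2]<.12); P=W[m]; print(P[P[:,2]<P[:,2].min()+.004].mean(0),P[:,2].min())
m=sel(W,(.519,-.371),.02,.05,.07);print(W[m].mean(0),(W[m].max(0)+W[m].min(0))/2)
E
```

```text
1.0029986058321152 [-0.0359582   0.20188761  0.2424503 ] [ 0.51798871 -0.37047508  0.00988257] [-2.21886005e+00 -2.21874628e+00  6.68130457e-04]
[ 0.47514659 -0.37045496  0.05981001] 0.0574272526099015
[ 0.56060567 -0.37012451  0.05941489] 0.056832258844115996
[ 0.5192924  -0.36881657  0.06103939] [ 0.51944903 -0.37100969  0.05711812]
```

View pics/wrist4.png

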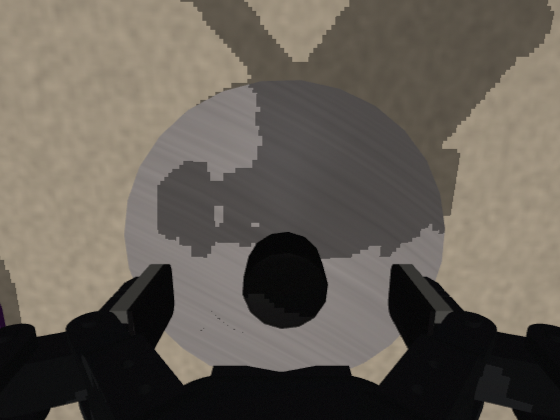

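Emit:
arm_command(targets="0 0 8 0 0 0 1;0 0 16 0 0 0 1;0 0 16 0 0 0 0.3;0 0 16 0 0 0 0.3;0 0 16 0 0 0 0.3;0 0 16 0 0 0 0.3;0 0 16 0 0 0 0.3;0 0 16 0 0 0 0.3", newtons=70)

```text
time: 4.72
tool_pos: [0.52, -0.372, -0.0038]
tcp_rot: [2.22, 2.22, 0.0]
wrist_force: [1.3, -0.4, 2.5]
width: 0.381
```

```bash
python3 - <<'E'
from h import *
im,d,st=snap('wrist','wrist5'); print(st['width'],st['wrist_force'],st['tool_pos'],st['tcp_rot'])
E
```

```text
0.38066665575666775 [ 1.26625769 -0.44459349  2.51553628] [ 0.51997453 -0.3719664  -0.00381842] [2.22032016e+00 2.22029284e+00 3.92616438e-04]
```

View pics/wrist5.png

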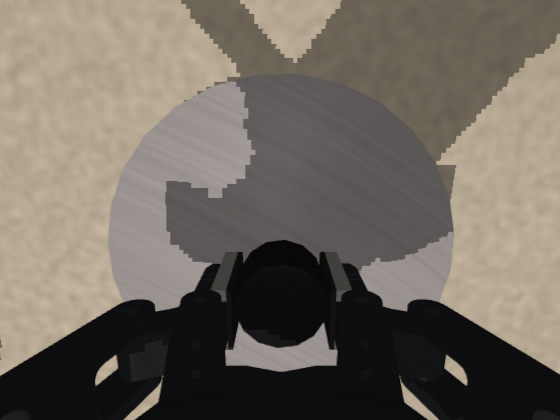

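Emit:
arm_command(targets="0 0 -10 0 0 0 0.3;0 0 -25 0 0 0 0.3;0 0 -50 0 0 0 0.3;0 0 -80 0 0 0 0.3;0 0 -115 0 0 0 0.3;0 0 -150 0 0 0 0.3;0 0 -185 0 0 0 0.3;0 0 -215 0 0 0 0.3;0 0 -240 0 0 0 0.3;0 0 -250 0 0 0 0.3")

```text
time: 5.6
tool_pos: [0.5205, -0.3724, 0.2505]
tcp_rot: [2.217, 2.217, 0.001]
wrist_force: [0.0, -0.8, -3.0]
width: 0.379
```

```bash
python3 - <<'E'
from h import *
im,d,st=snap('wrist','wrist6'); print(st['width'],st['wrist_force'],st['tool_pos'],st['tcp_rot'])
snap('scene','scene6')
E
```

```text
0.3790646241966155 [ 0.04610619 -0.83798952 -2.9567684 ] [ 0.52050701 -0.37244295  0.25045415] [2.21704133e+00 2.21717966e+00 1.13572679e-03]
```

View pics/wrist6.png

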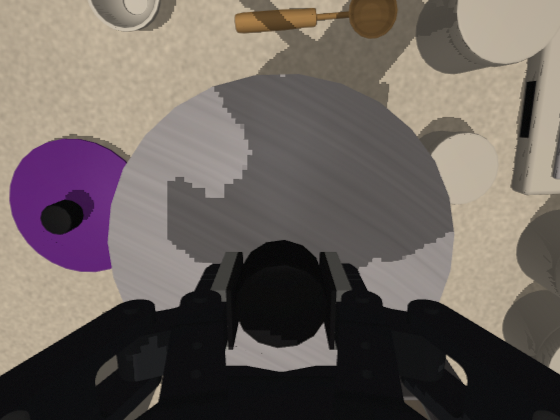

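View pics/scene6.png

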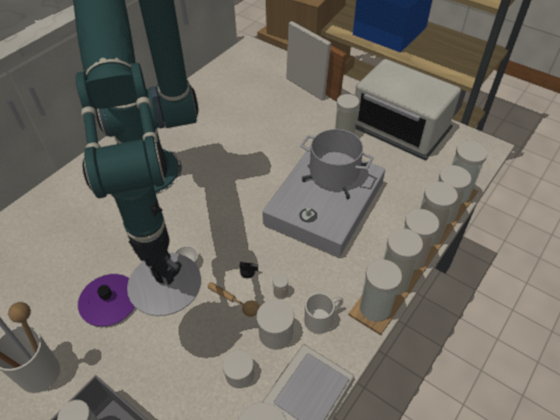

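Emit:
arm_command(targets="20 1 0 0 0 0 0.3;55 3 0 0 0 0 0.3;95 5 0 0 0 0 0.3;135 7 0 0 0 0 0.3;175 9 0 0 0 0 0.3;215 11 0 0 0 0 0.3;255 13 0 0 0 0 0.3;295 15 0 0 0 0 0.3;335 17 0 0 0 0 0.3;375 19 0 0 0 0 0.3")

```text
time: 6.53
tool_pos: [0.5359, 0.0054, 0.2418]
tcp_rot: [-2.219, -2.218, 0.006]
wrist_force: [0.2, 1.1, -3.1]
width: 0.381
```

Emit:
arm_command(targets="40 2 0 0 0 0 0.3;80 4 0 0 0 0 0.3;120 6 0 0 0 0 0.3;160 8 0 0 0 0 0.3;200 10 0 0 0 0 0.3;240 12 0 0 0 0 0.3;270 13 0 0 0 0 0.3;285 13 0 0 0 0 0.3;290 13 0 0 0 0 0.3;290 13 0 0 0 0 0.3")

```text
time: 7.37
tool_pos: [0.5498, 0.2937, 0.2425]
tcp_rot: [-2.218, -2.223, 0.007]
wrist_force: [0.5, -0.5, -3.7]
width: 0.378
```

```bash
python3 - <<'E'
from h import *
np.set_printoptions(precision=4,suppress=True)
im,d,st=snap('wrist','wrist7'); print(st['time'],st['width'],st['wrist_force'],st['tool_pos'],st['tcp_rot'])
snap('scene','scene7');snap('side','side7')
for n in ['scene','side']:
    W,_=cloud(n,n+'7')
    m=sel(W,st['tool_pos'],.095,.255,.30); P=W[m]; c=((P.max(0)+P.min(0))/2); print(n,'lid',c,np.ptp(P,0),np.median(P[:,2]))
    r=np.hypot(*(P[:,:2]-st['tool_pos'][:2]).T); print(circ(P[r>.074],.081),circ(P[r>.074]))
    m=sel(W,(.55,.294),.1,.19,.21); P=W[m]; print('pot',circ(P,.0765))
E
```

```text
7.3667 0.3784124188850613 [ 0.5104 -0.4741 -3.6681] [0.5498 0.2937 0.2425] [-2.2185 -2.2227  0.0073]
scene lid [0.5493 0.2896 0.2777] [0.1642 0.1631 0.0445] 0.2683335575731121
(array([0.5487, 0.2941]), np.float64(0.002633774447799511), 355) (array([0.5496, 0.2918, 0.0782]), np.float64(0.0022036993340849714), 355)
pot (array([0.5529, 0.2934]), np.float64(0.0010936890671564448), 156)
side lid [0.5466 0.2919 0.2781] [0.1652 0.1663 0.0437] 0.26782909116511205
(array([0.5492, 0.2908]), np.float64(0.0025686240925774234), 329) (array([0.5477, 0.2924, 0.0786]), np.float64(0.001991619757379895), 329)
pot (array([0.5495, 0.2951]), np.float64(0.001168411674311455), 200)
```

View pics/scene7.png

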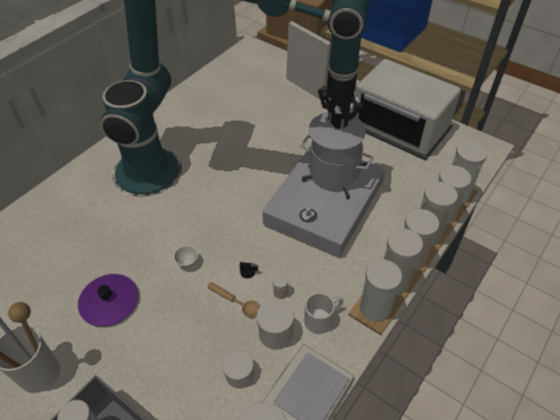

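View pics/side7.png

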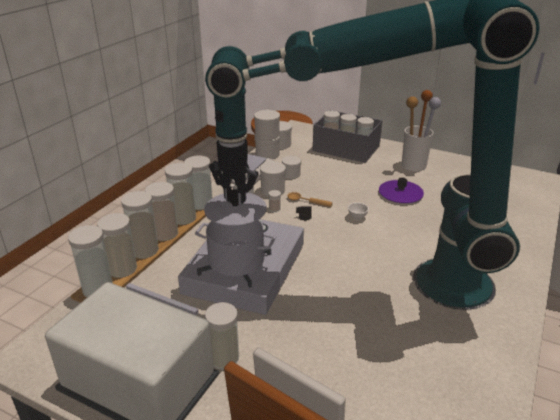

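```bash
python3 - <<'E'
from h import *
for k in (5,7):
    W,_=cloud('wrist',f'wrist{k}'); print(W[180,200:360:40].round(4))
for n in ['scene','side']:
    W,_=cloud(n,n+'7'); m=sel(W,(.549,.292),.07,.25,.29); P=W[m]; print(n,np.percentile(P[:,2],[5,25,50,75,95]).round(4))
E
```

```text
[[ 0.485  -0.3339  0.0208]
 [ 0.5026 -0.3334  0.0238]
 [ 0.5195 -0.3335  0.0231]
 [ 0.5365 -0.3336  0.023 ]]
[[0.5151 0.3318 0.2677]
 [0.5324 0.3321 0.269 ]
 [0.5494 0.3319 0.2681]
 [0.5665 0.332  0.2683]]
scene [0.2642 0.2675 0.2699 0.2722 0.2754]
side [0.2641 0.2672 0.2694 0.2712 0.2746]
```

Emit:
arm_command(targets="1 2 10 0 0 0 0.3;1.5 2 25 0 0 0 0.3;1.5 2 40 0 0 0 0.3;1.5 2 45 0 0 0 0.3;1.5 2 45 0 0 0 0.3;1.5 2 45 0 0 0 0.3")

```text
time: 8.02
tool_pos: [0.5533, 0.2941, 0.2001]
tcp_rot: [-2.223, -2.22, 0.001]
wrist_force: [-0.6, 0.4, -2.8]
width: 0.376
```

```bash
python3 - <<'E'
from h import *
st=bot.read_state(); print(st['width'],st['wrist_force'],st['tool_pos'],st['tcp_rot'])
im,_,_=snap('side','side8');im2,_,_=snap('scene','scene8')
cv2.imwrite('pics/c8.png',np.hstack([cv2.resize(im[170:290,180:290],(400,436),interpolation=2),cv2.resize(im2[90:200,290:390],(397,436),interpolation=2)]))
E
```

```text
0.3756688567155639 [-0.58315252  0.36744506 -2.81945336] [0.55330173 0.2941424  0.20010933] [-2.22250235e+00 -2.22014653e+00  1.12520015e-03]
```

View pics/c8.png

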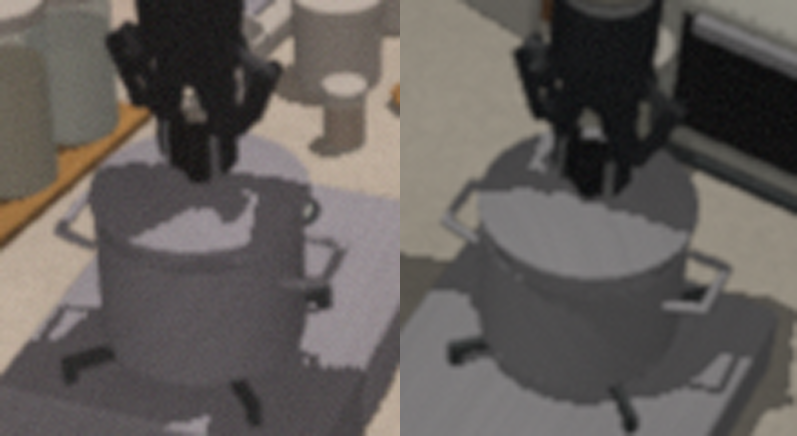

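Emit:
arm_command(targets="0 0 6 0 0 0 0.3;0 0 12 0 0 0 0.3;0 0 17 0 0 0 0.3;0 0 21 0 0 0 0.3;0 0 24 0 0 0 0.3;0 0 24 0 0 0 0.3")

```text
time: 8.62
tool_pos: [0.5533, 0.295, 0.1811]
tcp_rot: [2.221, 2.221, 0.002]
wrist_force: [-8.3, -4.1, 16.4]
width: 0.377
```

```bash
python3 - <<'E'
from h import *
st=bot.read_state(); print(st['width'],st['wrist_force'],st['torque'],st['tool_pos'],st['tcp_rot'])
im,_,_=snap('side','side9');im2,_,_=snap('scene','scene9')
cv2.imwrite('pics/c9.png',np.hstack([cv2.resize(im[170:290,180:290],(400,436),interpolation=2),cv2.resize(im2[90:200,290:390],(397,436),interpolation=2)]))
E
```

```text
0.3768467293127162 [-8.27408468 -4.06802346 16.42728765] [-0.71335144  1.48305594 -0.03550809] [0.55326951 0.29504946 0.1810523 ] [2.22076990e+00 2.22128946e+00 1.91822674e-03]
```

View pics/c9.png

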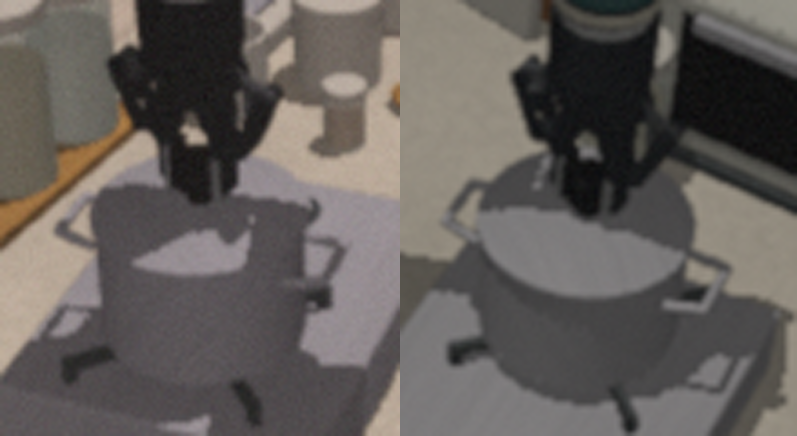

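```bash
python3 - <<'E'
from h import *
im,d,st=snap('wrist','wrist9'); W,_=cloud('wrist','wrist9'); print(st['tool_pos'],st['wrist_force'],st['torque'])
from numpy.linalg import lstsq
for fn in ('wrist6','wrist7','wrist9'):
    W,_=cloud('wrist',fn);c=np.load('pics/'+fn+'.npz')['pos']
    m=np.zeros(W.shape[:2],bool); m[110:225,170:400]=1; P=W[m]; P=P[abs(P[:,2]-np.median(P[:,2]))<.006]-c
    print(fn,lstsq(np.c_[P[:,:2],np.ones(len(P))],P[:,2],rcond=None)[0].round(4))
for n in ('scene','side'):
    W,im=cloud(n,n+'9'); 
    for r0 in (.074,.086):
        m=sel(W,(.552,.295),.07,.185,.225); P=W[m]; print(n,np.percentile(P[:,2],[5,50,95]).round(4),lstsq(np.c_[P[:,:2]-[.552,.295],np.ones(len(P))],P[:,2],rcond=None)[0].round(4));break
E
```

```text
[0.55325824 0.29509097 0.18104178] [-8.90813248 -5.7350381  15.67910296] [-0.71972873  1.44308642 -0.00185594]
wrist6 [0. 0. 0.]
wrist7 [0. 0. 0.]
wrist9 [0. 0. 0.]
scene [0.2023 0.208  0.2128] [-0.0113  0.0076  0.2081]
side [0.2018 0.2068 0.2115] [ 0.0016 -0.0237  0.2072]
```

```bash
python3 - <<'E'
from h import *
np.set_printoptions(precision=4,suppress=True)
for n in ('scene','side'):
  for k in (0,1,7,9):
    if (n,k)==('scene',0): continue
    W,im=cloud(n,f'{n}{k}')
    m=sel(W,(.552,.294),.09,.115,.165); print(n,k,'wall',circ(W[m],.078))
    m=sel(W,(.552,.294),.09,.188,.202) if k<9 else sel(W,(.552,.294),.09,.2,.215); P=W[m]
    if k in(0,1,7): print('  rim',circ(P,.0765))
    if k in (7,9):
        m=sel(W,(.552,.294),.1,.258,.29) if k==7 else sel(W,(.552,.294),.1,.196,.225); 
        uu=np.nonzero(m); mm=m.astype(np.uint8)
        mm=cv2.morphologyEx(mm,cv2.MORPH_CLOSE,np.ones((5,5)))
        P=W[m]; print('  lid bbox',(P.max(0)+P.min(0))/2,np.ptp(P,0))
E
```

```text
scene 1 wall (array([0.5526, 0.2935]), np.float64(0.0020061975775055585), 1113)
  rim (array([0.5531, 0.293 ]), np.float64(0.0015338995941595434), 338)
scene 7 wall (array([0.5519, 0.2943]), np.float64(0.0016595485907401268), 770)
  rim (array([0.5527, 0.2932]), np.float64(0.0010655819926808502), 187)
  lid bbox [0.5493 0.2896 0.274 ] [0.1642 0.1631 0.0317]
scene 9 wall (array([0.5517, 0.295 ]), np.float64(0.001164426114475356), 571)
  lid bbox [0.5518 0.2906 0.21  ] [0.1638 0.1634 0.0279]
side 0 wall (array([0.5493, 0.2947]), np.float64(0.0020098082650049642), 1469)
  rim (array([0.5494, 0.295 ]), np.float64(0.00152054364617116), 372)
side 1 wall (array([0.5495, 0.295 ]), np.float64(0.0019171412637338675), 1488)
  rim (array([0.5491, 0.2953]), np.float64(0.0013844178003474678), 375)
side 7 wall (array([0.5495, 0.2948]), np.float64(0.002044242737941624), 1428)
  rim (array([0.5495, 0.2952]), np.float64(0.0012123877312337366), 232)
  lid bbox [0.5466 0.2919 0.274 ] [0.1652 0.1663 0.0318]
side 9 wall (array([0.5502, 0.2934]), np.float64(0.0011653876920600008), 810)
  lid bbox [0.5489 0.2946 0.2104] [0.163  0.1691 0.0288]
```

Emit:
arm_command(targets="0 0 -3 0 0 0 0.3;0 0 -5 0 0 0 0.3;0 0 -5 0 0 0 0.3;0 0 -5 0 0 0 0.3")

```text
time: 9.1
tool_pos: [0.5534, 0.2951, 0.1812]
tcp_rot: [-2.221, -2.222, -0.0]
wrist_force: [-1.1, -0.5, 0.0]
width: 0.378
```

Emit:
arm_command(targets="0 0 0 0 0 0 1;0 0 0 0 0 0 1;0 0 0 0 0 0 1;0 0 0 0 0 0 1;0 0 0 0 0 0 1;0 0 -20 0 0 0 1;0 0 -50 0 0 0 1;0 0 -80 0 0 0 1;0 0 -80 0 0 0 1")

```text
time: 9.85
tool_pos: [0.5568, 0.2967, 0.2694]
tcp_rot: [2.219, 2.219, 0.018]
wrist_force: [0.5, 0.6, 2.6]
width: 1.0
```

```bash
python3 - <<'E'
from h import *
np.set_printoptions(precision=4,suppress=True)
im,d,st=snap('wrist','wrist10'); print(st['time'],st['width'],st['wrist_force'],st['tool_pos'],st['tcp_rot'])
W,_=cloud('wrist','wrist10')
m=sel(W,(.552,.294),.02,.228,.26); P=W[m]; print('handle',(P.max(0)+P.min(0))/2,np.ptp(P,0),np.median(P[:,2]))
m=sel(W,(.552,.294),.1,.196,.218); P=W[m]; r=np.hypot(*(P[:,:2]-[.552,.294]).T); print('lid',(P.max(0)+P.min(0))/2,circ(P[r>.078])); 
P=P[r<.065];print(np.linalg.lstsq(np.c_[P[:,:2]-[.552,.294],np.ones(len(P))],P[:,2],rcond=None)[0])
E
```

```text
9.85 1.0002982177853157 [0.5445 0.587  2.574 ] [0.5568 0.2967 0.2694] [2.2186 2.2186 0.0177]
handle [0.553  0.2958 0.2384] [0.0336 0.033  0.0207] 0.2467448539248694
lid [0.5529 0.295  0.2037] (array([0.5525, 0.2946, 0.0798]), np.float64(0.0009744231409762462), 3414)
[0.0034 0.0023 0.2064]
```

View pics/wrist10.png

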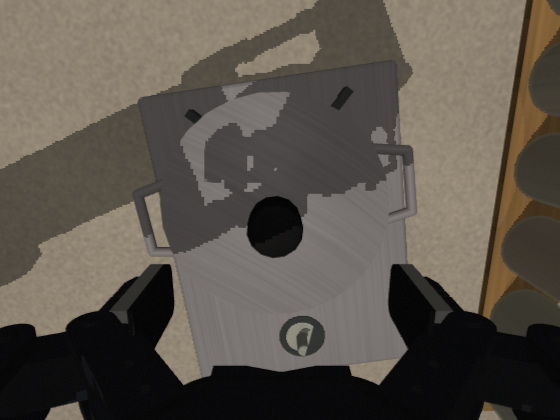

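Emit:
arm_command(targets="-30 4 0 0 0 0 1;-70 10 0 0 0 0 1;-110 17 10 0 0 0 1;-150 23 25 0 0 0 1;-180 28 40 0 0 0 1;-200 31 50 0 0 0 1;-205 31 55 0 0 0 1;-205 31 55 0 0 0 1;-205 31 55 0 0 0 1")

```text
time: 10.65
tool_pos: [0.5838, 0.0904, 0.2057]
tcp_rot: [-2.221, -2.22, 0.001]
wrist_force: [1.2, -0.0, 0.7]
width: 1.003
```

```bash
python3 - <<'E'
from h import *
im,d,st=snap('wrist','wrist11'); print(st['time'],st['tool_pos'],st['tcp_rot'])
p=proj('wrist','wrist11',np.array([.584,.11,.103])); print(p); u,v=p.astype(int)
cv2.imwrite('pics/c11.png',cv2.resize(im[max(v-60,0):v+60,u-70:u+70],None,fx=5,fy=5,interpolation=2)); print(u-70,max(v-60,0))
W,_=cloud('wrist','wrist11'); m=sel(W,(.584,.11),.012,.095,.115); P=W[m]; print('shaft',P.mean(0),(P.max(0)+P.min(0))/2,np.ptp(P,0),m.sum())
E
```

```text
10.65 [0.58380069 0.09043997 0.20570706] [-2.22111612e+00 -2.21966659e+00  8.64666964e-04]
[281.31387904 174.60976528]
211 114
shaft [0.58213995 0.11116791 0.10242422] [0.58215276 0.11061435 0.09985194] [0.01108325 0.01349989 0.00917426] 207
```

View pics/c11.png

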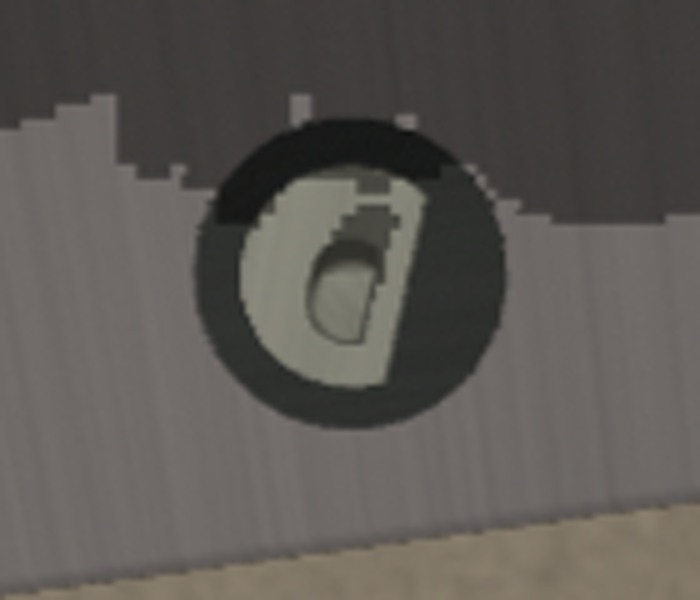

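```bash
cat >> h.py <<'E'
def toplane(fn,uv,z,name='wrist'):
    q=np.load('pics/'+fn+'.npz'); T,f,cx,cy=campose(name,q['pos'],q['rot']); uv=np.asarray(uv,float)
    d=np.stack([(uv[...,0]-cx)/f,-(uv[...,1]-cy)/f,-np.ones(uv.shape[:-1])],-1)@T[:3,:3].T
    s=(z-T[2,3])/d[...,2]; return T[:3,3]+d*s[...,None]
E
python3 - <<'E'
from h import *
np.set_printoptions(precision=4,suppress=True)
W,im=cloud('wrist','wrist11'); print('washer z',W[185,285],W[170,265],W[150,285], 'ring',W[195,285],W[170,305],'top',W[172,279],W[178,277])
def edge(p,q):
    g=cv2.cvtColor(im,cv2.COLOR_BGR2GRAY).astype(float); return g
pts=np.array([[427,200],[406,291],[385,382]])/5+[211,114]
for z in (.075,.077):
    P=toplane('wrist11',pts,z); d=P[0]-P[2]; n=np.array([d[1],-d[0]]); print(z,P[:,:2],np.hypot(*d[:2]),'normal',np.degrees(np.arctan2(n[1],n[0])))
# ring circle 
ring=np.array([[197,270],[505,270],[350,430],[350,118],[240,385],[460,385]])/5+[211,114]
print(circ(toplane('wrist11',ring,.0755)))
wash=np.array([[240,272],[268,210],[300,180],[345,165],[258,335],[300,372],[350,387]])/5+[211,114]
print(circ(toplane('wrist11',wash,.077)),circ(toplane('wrist11',wash,.077),.019))
top=np.array([[307,300],[318,335],[360,343],[374,290]])/5+[211,114]; print(toplane('wrist11',top,.103)[:,:2])
E
```

```text
washer z [0.5872 0.0966 0.0764] [0.57   0.1098 0.0772] [0.5871 0.1267 0.0772] ring [0.5872 0.0874 0.0752] [0.6044 0.1095 0.0758] top [0.5822 0.1122 0.1036] [0.5806 0.1074 0.1033]
0.075 [[0.5969 0.1231]
 [0.5934 0.1075]
 [0.5898 0.0915]] 0.03242065138081008 normal -12.554538062629574
0.077 [[0.5968 0.1233]
 [0.5934 0.1078]
 [0.5898 0.0919]] 0.03221027703916653 normal -12.554538062629518
(array([0.5838, 0.1099, 0.0268]), np.float64(0.00019587495899613323), 6)
(array([0.5843, 0.11  , 0.019 ]), np.float64(0.00022254775208794056), 7) (array([0.5842, 0.11  ]), np.float64(0.00022457389325591937), 7)
[[0.577  0.1105]
 [0.5787 0.1049]
 [0.5853 0.1036]
 [0.5875 0.1121]]
```

Emit:
arm_command(targets="-40 -10 5 0 0 0 1;-80 -20 15 0 0 0 1;-120 -30 30 0 0 0 1;-160 -40 45 0 0 0 1;-190 -48 50 0 0 0 1;-205 -50 50 0 0 0 1;-205 -50 50 0 0 0 1;-205 -50 50 0 0 0 1")

```text
time: 11.37
tool_pos: [0.5353, -0.1144, 0.1574]
tcp_rot: [2.221, 2.22, 0.003]
wrist_force: [0.6, -0.2, 0.4]
width: 1.0
```

```bash
python3 - <<'E'
from h import *
im,d,st=snap('wrist','wrist12'); print(st['time'],st['tool_pos'],st['tcp_rot'])
p=proj('wrist','wrist12',np.array([.534,-.11,.03])); print(p); u,v=p.astype(int)
cv2.imwrite('pics/c12.png',cv2.convertScaleAbs(cv2.resize(im[v-60:v+60,u-70:u+70],None,fx=5,fy=5,interpolation=2),alpha=2.5)); print(u-70,v-60)
W,_=cloud('wrist','wrist12'); m=sel(W,(.534,-.11),.045,.037,.045); P=W[m]; print(P.mean(0),(P.max(0)+P.min(0))/2,np.ptp(P,0),m.sum())
E
```

```text
11.3667 [ 0.53529695 -0.11440337  0.15739638] [2.22120954 2.22010264 0.00262539]
[279.09102421 187.35109252]
209 127
[ 0.53278866 -0.11252173  0.03997701] [ 0.53411429 -0.11307443  0.03971456] [0.04945902 0.03095652 0.00514326] 931
```

View pics/c12.png

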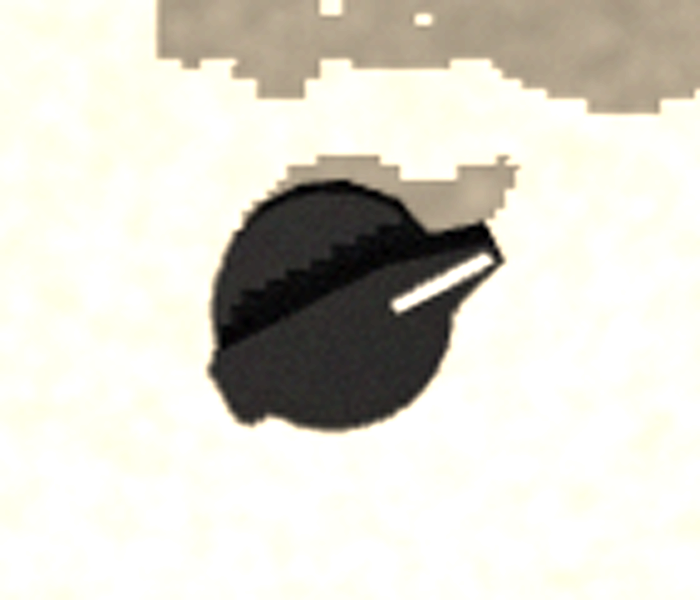

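View pics/wrist12.png

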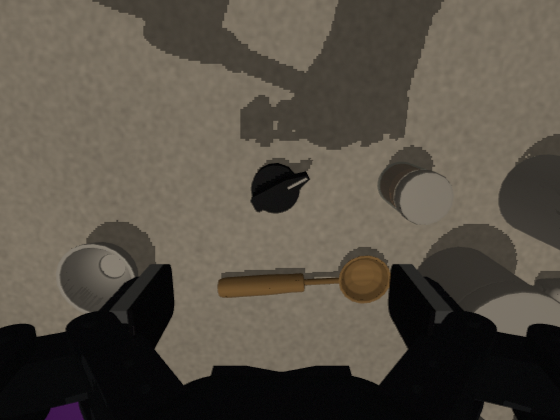

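```bash
python3 - <<'E'
from h import *
np.set_printoptions(precision=4,suppress=True)
o=np.array([209,127])
L=toplane('wrist12',np.array([[395,308],[490,258],[503,260],[212,372],[240,420]])/5+o,.04); print(L[:,:2]); d=L[1]-L[0]; print('ptr',np.degrees(np.arctan2(d[1],d[0])))
e=toplane('wrist12',np.array([[222,350],[300,308],[375,268]])/5+o,.04); d=e[2]-e[0]; print('upper edge',np.degrees(np.arctan2(d[1],d[0])),e[:,:2])
sk=np.array([[213,290],[225,250],[250,213],[290,188],[330,180],[370,187],[450,340],[435,380],[400,412],[360,428],[300,425],[330,431]])/5+o
for z in (.018,.009): print(circ(toplane('wrist12',sk,z)),circ(toplane('wrist12',sk[:6],z),.022),circ(toplane('wrist12',sk[6:],z),.022))
W,im=cloud('wrist','wrist12'); m=sel(W,(.534,-.113),.045,.037,.046); P=W[m][:,:2]
r=cv2.minAreaRect((P*1000).astype(np.float32)); print(r)
print(np.linalg.svd(P-P.mean(0),full_matrices=False)[2])
E
```

```text
[[ 0.5415 -0.1091]
 [ 0.5572 -0.1006]
 [ 0.5594 -0.101 ]
 [ 0.5106 -0.12  ]
 [ 0.5152 -0.1284]]
ptr 28.16010787562087
upper edge 28.42119525418975 [[ 0.5124 -0.1162]
 [ 0.5256 -0.1091]
 [ 0.5381 -0.1023]]
(array([ 0.5311, -0.1135,  0.0226]), np.float64(0.0002922815751545118), 12) (array([ 0.5312, -0.1126]), np.float64(0.00011966043995094291), 6) (array([ 0.5309, -0.1144]), np.float64(0.00016020684407321126), 6)
(array([ 0.531 , -0.1153,  0.0233]), np.float64(0.0002995576278613764), 12) (array([ 0.5307, -0.1138]), np.float64(9.153778408141221e-05), 6) (array([ 0.5311, -0.1169]), np.float64(7.805044143700568e-05), 6)
((534.8609619140625, -111.8482894897461), (52.71674346923828, 14.466630935668945), 27.493181228637695)
[[-0.8836 -0.4682]
 [ 0.4682 -0.8836]]
```

Emit:
arm_command(targets="0 -4 10 0 0 7 0.6;0 -4 20 0 0 14 0.6;0 -4 30 0 0 21 0.6;0 -4 40 0 0 28 0.6;0 -4 50 0 0 35 0.6;0 -4 60 0 0 42 0.6;0 -4 70 0 0 49 0.6;0 -4 80 0 0 56 0.6;0 -4 85 0 0 61.8 0.6;0 -4 85 0 0 61.8 0.6")

```text
time: 12.25
tool_pos: [0.5303, -0.1126, 0.0706]
tcp_rot: [-3.046, -0.766, 0.002]
wrist_force: [-0.4, -0.7, -0.3]
width: 0.601
```

Emit:
arm_command(targets="0 0 0 0 0 0 0.6;0 0 0 0 0 0 0.6;0 0 0 0 0 0 0.6")

```text
time: 12.5
tool_pos: [0.5313, -0.1145, 0.0724]
tcp_rot: [3.045, 0.769, 0.002]
wrist_force: [-1.0, -0.4, -0.2]
width: 0.6
```

```bash
python3 - <<'E'
from h import *
np.set_printoptions(precision=4,suppress=True)
im,d,st=snap('wrist','wrist13'); print(st['time'],st['tool_pos'],st['q']); M=R.from_rotvec(st['tcp_rot']).as_matrix(); print(M, np.degrees(np.arctan2(M[1,0],M[0,0])))
cv2.imwrite('pics/c13.png',cv2.convertScaleAbs(im,alpha=2))
E
```

```text
12.5 [ 0.5313 -0.1145  0.0724] [-0.2581  0.1274  2.0091  0.0002  1.0033  0.8176]
[[ 0.88    0.475   0.0017]
 [ 0.475  -0.88   -0.0003]
 [ 0.0014  0.0011 -1.    ]] 28.360990803658577
```

View pics/c13.png

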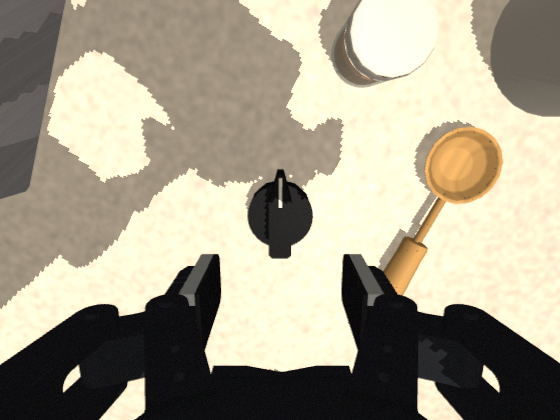

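```bash
python3 - <<'E'
from h import *
M=R.from_rotvec(np.load('pics/wrist13.npz')['rot']).as_matrix()
ax=np.array([.5305,-.1147,0])
P=toplane('wrist13',np.array([[391,292],[400,250],[427,240],[420,300]]),.01); print(P, ((P-ax)@M)[:,:2])
# knob features in tool coords relative to TCP
c=np.load('pics/wrist13.npz')['pos']
for uv,z in [([280,176],.04),([280,257],.04),([248,212],.018),([312,212],.018),([272,256],.04),([290,256],.04)]:
    p=toplane('wrist13',np.array(uv),z); print(uv,p,((p-c)@M)[:2])
E
```

```text
[[ 0.51600302 -0.21477769  0.01      ]
 [ 0.54683104 -0.2025051   0.01      ]
 [ 0.56221689 -0.21518633  0.01      ]
 [ 0.52068219 -0.23725848  0.01      ]] [[-0.06028267  0.08119017]
 [-0.02732511  0.08503467]
 [-0.01980991  0.10350245]
 [-0.06684407  0.10319536]]
[280, 176] [ 0.55755373 -0.0996661   0.04      ] [ 0.03006691 -0.00059999]
[280, 257] [ 0.51244933 -0.12392955  0.04      ] [-0.02114941 -0.00067448]
[248, 212] [ 0.52277108 -0.09404072  0.018     ] [ 0.00210138 -0.0220969 ]
[312, 212] [ 0.54306953 -0.13175242  0.018     ] [0.00204944 0.0207306 ]
[272, 256] [ 0.51066699 -0.11920068  0.04      ] [-0.02047148 -0.0056824 ]
[290, 256] [ 0.51600715 -0.12912566  0.04      ] [-0.0204869  0.005588 ]
```

Emit:
arm_command(targets="-2 -0.5 30 0 0 0 0.5;-2 -0.5 55 0 0 0 0.5;-2 -0.5 73 0 0 0 0.5;-2 -0.5 82 0 0 0 0.5;-2 -0.5 86 0 0 0 0.5;-2 -0.5 86 0 0 0 0.5;-2 -0.5 86 0 0 0 0.5")

```text
time: 13.13
tool_pos: [0.5294, -0.1158, -0.0136]
tcp_rot: [3.046, 0.765, 0.002]
wrist_force: [-0.2, 0.1, 0.1]
width: 0.503
```

```bash
python3 - <<'E'
from h import *
im,d,st=snap('wrist','wrist14'); print(st['time'],st['tool_pos'],st['wrist_force'])
cv2.imwrite('pics/c14.png',cv2.convertScaleAbs(im,alpha=2.5))
W,_=cloud('wrist','wrist14'); 
P=W[(W[...,2]>.012)&(W[...,2]<.06)&(np.hypot(W[...,0]-.53,W[...,1]+.115)<.06)&(np.hypot(W[...,0]-.53,W[...,1]+.115)>.0245)]; print(P[:,2].min(),len(P))
E
```

```text
13.1333 [ 0.52935308 -0.11580316 -0.01362967] [-0.16957467  0.1085804   0.12085048]
0.016747835583670573 2550
```

View pics/c14.png

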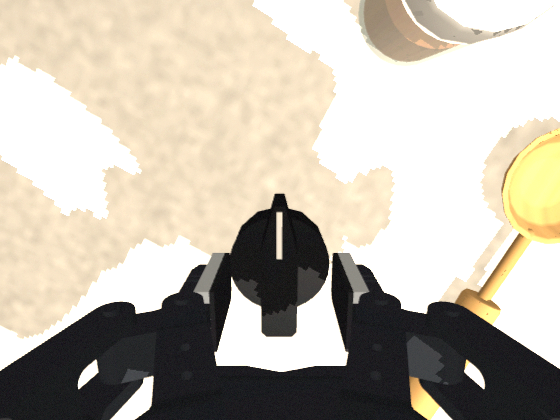

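Emit:
arm_command(targets="0 0 0 0 0 0 0.3;0 0 0 0 0 0 0.1;0 0 0 0 0 0 0.1;0 0 0 0 0 0 0.1;0 0 0 0 0 0 0.1;0 0 0 0 0 0 0.1;0 0 0 0 0 0 0.1", newtons=70)

```text
time: 13.77
tool_pos: [0.5296, -0.1159, -0.0133]
tcp_rot: [3.046, 0.765, 0.003]
wrist_force: [-0.6, -0.4, 5.1]
width: 0.146
```

```bash
python3 - <<'E'
from h import *
im,d,st=snap('wrist','wrist15'); print(st['time'],st['tool_pos'],st['wrist_force'],st['width'])
cv2.imwrite('pics/c15.png',cv2.convertScaleAbs(im,alpha=2.5))
E
```

```text
13.7667 [ 0.52961598 -0.11586525 -0.01325174] [-0.60634294 -0.36718244  5.13859051] 0.14640076637004978
```

View pics/c15.png

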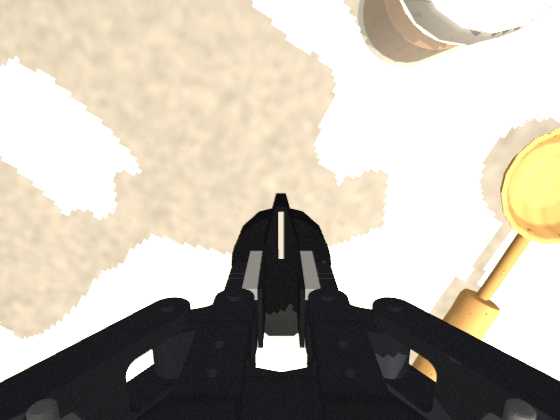

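Emit:
arm_command(targets="0 0 -10 0 0 0 0.1;0 0 -30 0 0 0 0.1;0 0 -65 0 0 0 0.1;0 0 -100 0 0 0 0.1;20 -22 -135 0 0 5 0.1;45 -50 -155 0 0 12 0.1;70 -77 -160 0 0 19 0.1;94 -105 -160 0 0 26 0.1;118 -132 -160 0 0 33 0.1;140 -156 -160 0 0 40 0.1")

```text
time: 14.65
tool_pos: [0.5779, 0.0902, 0.1463]
tcp_rot: [-3.126, 0.306, -0.001]
wrist_force: [0.3, -0.6, -0.8]
width: 0.144
```

Emit:
arm_command(targets="1 -23 0 0 0 1 0.1;1 -23 0 0 0 1 0.1;1 -23 0 0 0 1 0.1;1 -23 0 0 0 1 0.1")

```text
time: 14.98
tool_pos: [0.5826, 0.1101, 0.1452]
tcp_rot: [3.124, -0.322, -0.001]
wrist_force: [-0.3, 0.0, -1.2]
width: 0.141
```

```bash
python3 - <<'E'
from h import *
im,d,st=snap('wrist','wrist16'); print(st['time'],st['tool_pos'],st['wrist_force'],st['width'],st['q'])
M=R.from_rotvec(st['tcp_rot']).as_matrix(); print(M.round(4), np.degrees(np.arctan2(M[1,0],M[0,0])))
cv2.imwrite('pics/c16.png',cv2.convertScaleAbs(im,alpha=2))
E
```

```text
14.9833 [0.58261141 0.11012485 0.14516812] [-0.30518522  0.04993618 -1.22548201] 0.14133778287776141 [ 1.45176529e-01  1.48284639e-01  1.83914716e+00 -6.23719168e-04
  1.15527973e+00  1.92192205e+00]
[[ 9.789e-01 -2.042e-01 -1.000e-03]
 [-2.042e-01 -9.789e-01 -7.000e-04]
 [-9.000e-04  9.000e-04 -1.000e+00]] -11.785598561307134
```

View pics/c16.png

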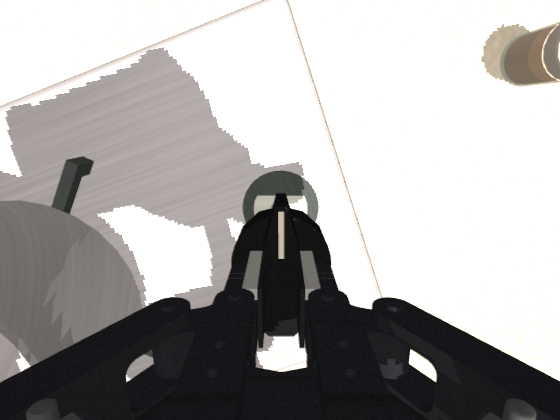

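```bash
python3 - <<'E'
from h import *
np.set_printoptions(precision=4,suppress=True)
q=np.load('pics/wrist16.npz'); im=q['im']; M=R.from_rotvec(q['rot']).as_matrix(); c=q['pos']
W,_=cloud('wrist','wrist16'); print('line z',W[230,281],W[250,281],W[325,281])
for z in (.1965,.1985,.2005):
    P=toplane('wrist16',np.array([[281,193],[281,259],[281,210],[266,333],[298,333],[281,320]]),z); print(z,(((P-c)@M)[:,:2]*1000).round(1).tolist())
P=toplane('wrist16',np.array([[243,208],[318,208],[281,171],[255,180],[306,180]]),.0755); print(circ(P,.0268))
cv2.imwrite('pics/c16b.png',cv2.convertScaleAbs(cv2.resize(im[160:350,200:360],None,fx=4,fy=4,interpolation=2)[:590],alpha=5))
P=W[(W[...,2]>.185)&(W[...,2]<.204)];T=(P-c)@M; T=T[(abs(T[:,1])<.006)]; print(T[:,0].min(),T[:,0].max(),np.median(P[:,2]))
E
```

```text
line z [0.607  0.1051 0.1993] [0.5992 0.1067 0.1987] [0.5683 0.1132 0.1983]
0.1965 [[37.9, 0.0], [12.4, -0.0], [31.6, -0.0], [-19.4, -6.0], [-19.4, 6.8], [-13.5, -0.0]]
0.1985 [[38.3, 0.0], [13.3, -0.0], [32.1, -0.0], [-18.1, -5.9], [-18.1, 6.7], [-12.3, -0.0]]
0.2005 [[38.7, 0.0], [14.1, -0.0], [32.6, -0.0], [-16.7, -5.9], [-16.7, 6.6], [-11.0, -0.0]]
(array([0.5833, 0.1103]), np.float64(0.00014836999697664943), 5)
-0.01982790501188544 0.033877468170061154 0.19821607502625477
```

View pics/c16b.png

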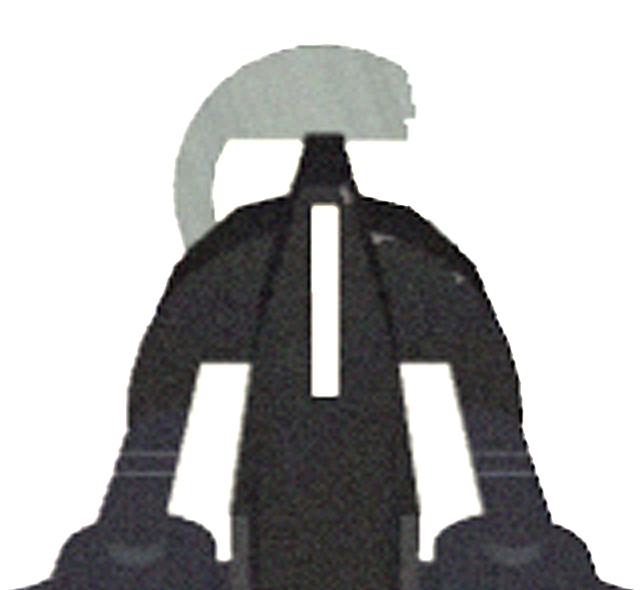

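Emit:
arm_command(targets="0.5 0 15 0 0 0 0.1;0.5 0 30 0 0 0 0.1;0.5 0 42 0 0 0 0.1;0.5 0 48 0 0 0 0.1;0.5 0 48 0 0 0 0.1;0.5 0 48 0 0 0 0.1")

```text
time: 15.53
tool_pos: [0.5834, 0.1098, 0.0971]
tcp_rot: [3.124, -0.325, -0.002]
wrist_force: [-0.1, 0.4, -0.2]
width: 0.146
```

```bash
python3 - <<'E'
from h import *
im,d,st=snap('wrist','wrist17'); print(st['time'],st['tool_pos'],st['wrist_force'],st['torque'],st['width'])
M=R.from_rotvec(st['tcp_rot']).as_matrix(); print(np.degrees(np.arctan2(M[1,0],M[0,0])))
im,_,_=snap('scene','scene17'); cv2.imwrite('pics/c17.png',cv2.resize(im[150:250,250:370],None,fx=5,fy=5,interpolation=2))
E
```

```text
15.5333 [0.58340907 0.10979463 0.09705832] [-0.1375603   0.36786642 -0.24767713] [-0.0418443  -0.02083977 -0.06017084] 0.14631558368769643
-11.888540893907937
```

View pics/c17.png

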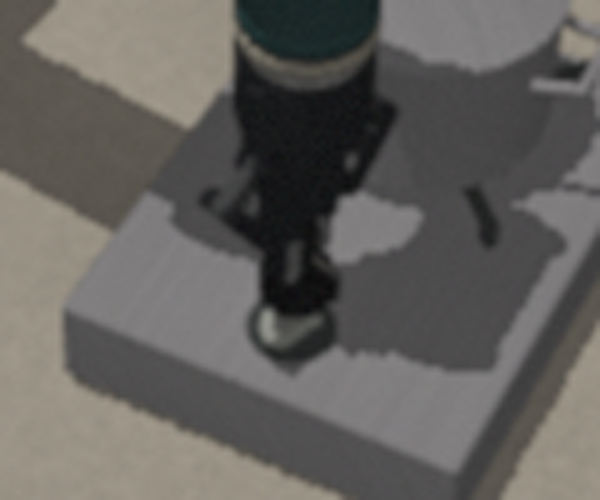

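View pics/wrist17.png

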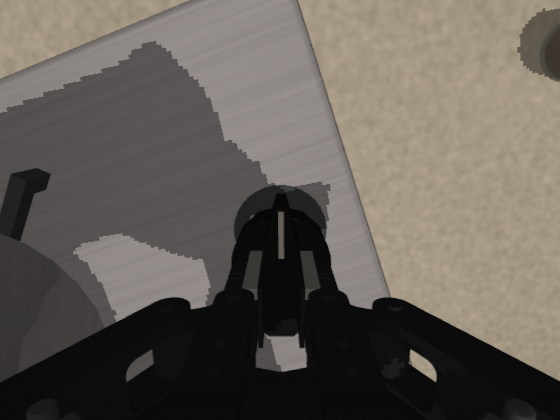

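Emit:
arm_command(targets="0 0 3 0 0 0 0.1;0 0 5 0 0 0 0.1;0 0 7 0 0 0 0.1;0 0 9 0 0 0 0.1;0 0 11 0 0 0 0.1;0 0 12 0 0 0 0.1;0 0 12 0 0 0 0.1")

```text
time: 16.22
tool_pos: [0.5836, 0.1105, 0.0855]
tcp_rot: [-3.125, 0.324, 0.0]
wrist_force: [-1.7, 0.6, 2.6]
width: 0.141
```

Emit:
arm_command(targets="0 0 2 0 0 0 0.1;0 0 4 0 0 0 0.1;0 0 6 0 0 0 0.1;0 0 8 0 0 0 0.1;0 0 8 0 0 0 0.1;0 0 8 0 0 0 0.1")

```text
time: 16.72
tool_pos: [0.583, 0.1104, 0.0765]
tcp_rot: [3.125, -0.324, -0.002]
wrist_force: [-2.1, 0.2, -0.4]
width: 0.144
```

Emit:
arm_command(targets="0 0 2 0 0 0 0.1;0 0 4 0 0 0 0.1;0 0 6 0 0 0 0.1;0 0 6 0 0 0 0.1;0 0 6 0 0 0 0.1")

```text
time: 17.13
tool_pos: [0.5832, 0.1105, 0.0712]
tcp_rot: [3.125, -0.324, -0.002]
wrist_force: [-5.3, 1.5, 3.2]
width: 0.146
```

Emit:
arm_command(targets="0 0 2 0 0 0 0.1;0 0 4 0 0 0 0.1;0 0 6 0 0 0 0.1;0 0 6 0 0 0 0.1;0 0 6 0 0 0 0.1")

```text
time: 17.55
tool_pos: [0.5832, 0.1105, 0.0659]
tcp_rot: [3.125, -0.324, -0.002]
wrist_force: [-6.4, 0.5, 5.7]
width: 0.146
```

Emit:
arm_command(targets="-0.7 0 1.5 0 0 0 0.1;-1 0 3 0 0 0 0.1;-1 0 4 0 0 0 0.1;-1 0 4 0 0 0 0.1;-1 0 4 0 0 0 0.1", newtons=90)

```text
time: 17.97
tool_pos: [0.5835, 0.1105, 0.0654]
tcp_rot: [3.125, -0.324, 0.002]
wrist_force: [-11.0, -2.1, 21.0]
width: 0.139
```

```bash
python3 - <<'E'
from h import *
np.set_printoptions(precision=4,suppress=True)
im,d,st=snap('wrist','wrist18'); print(st['time'],st['tool_pos'],st['wrist_force'],st['torque'],st['width'])
W,_=cloud('wrist','wrist18'); m=sel(W,(.584,.11),.006,.1,.14); print('top z',np.median(W[230:255,281,2]),W[325,281,2],W[245,281])
cv2.imwrite('pics/c18.png',cv2.convertScaleAbs(im,alpha=2))
for n in ('scene','side'):
    im,_,_=snap(n,n+'18'); W,_=cloud(n,n+'18')
    m=sel(W,(.552,.294),.078,.196,.222); P=W[m];print(n,'lid z',np.median(P[:,2]))
    m=sel(W,(.552,.294),.09,.115,.165); print('pot wall',circ(W[m],.078))
    m=sel(W,(.552,.294),.02,.235,.26); P=W[m]; print('handle',(P.max(0)+P.min(0))/2)
a=cv2.imread('pics/scene18.png')
E
```

```text
17.9667 [0.5835 0.1105 0.0654] [-11.0199  -2.1083  20.986 ] [-0.232   2.151  -0.0185] 0.13860319410669603
top z 0.11902717931910183 0.11850753060811951 [0.6021 0.1066 0.1196]
scene lid z 0.207396181880113
pot wall (array([0.5519, 0.2954]), np.float64(0.0013176155742867029), 378)
handle [0.5535 0.2922 0.2439]
side lid z 0.20596887167708988
pot wall (array([0.5506, 0.2932]), np.float64(0.0012664069556520552), 799)
handle [0.5484 0.2955 0.2429]
```

View pics/c18.png

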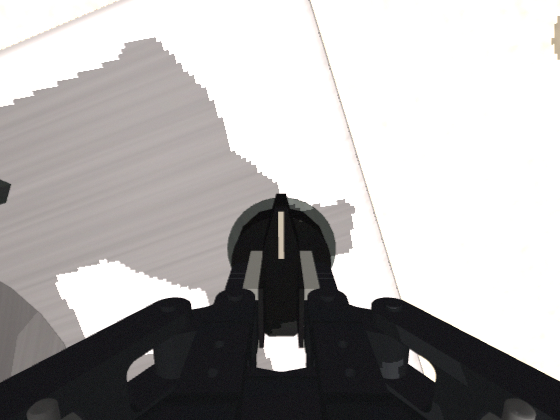

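View pics/scene18.png

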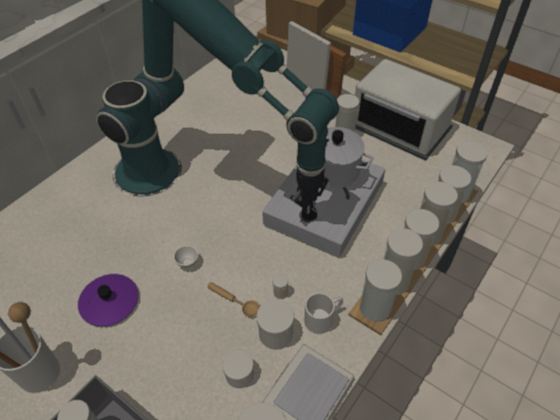

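View pics/side18.png

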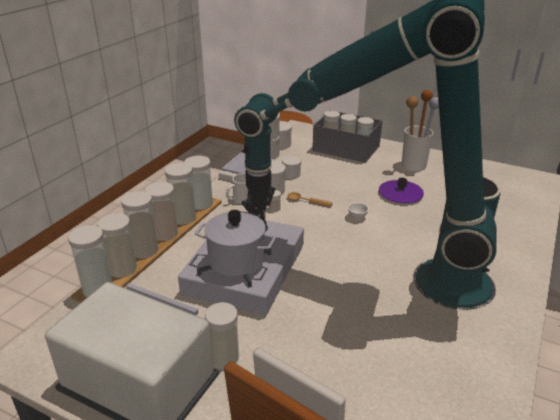

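Emit:
arm_command(targets="0 0 0 0 0 0 0.1;0 0 0 0 0 0 0.1;0 0 0 0 0 0 0.1;0 0 0 0 0 0 0.1;0 0 0 0 0 0 0.1;0 0 0 0 0 0 0.1")

```text
time: 18.62
tool_pos: [0.5835, 0.1106, 0.0654]
tcp_rot: [3.125, -0.324, 0.002]
wrist_force: [-11.8, -1.5, 22.1]
width: 0.14
```

```bash
python3 - <<'E'
from h import *
im,d,st=snap('wrist','wrist19');W,_=cloud('wrist','wrist19'); print(st['time'],st['tool_pos'],st['wrist_force'],np.median(W[230:255,281,2]))
print(bot.finish_job())
E
```

```text
18.6167 [0.58348304 0.11055193 0.06538052] [-11.75415394  -1.53488069  22.12253803] 0.11874551508189107
the job is handed in; nothing more can be done
None
```

I set the steel lid on the pot and let it go. I then put the knob on the shaft with its pointer matching the flat, pushed it fully on, and pressed knob and shaft to the stop. I handed the job in at about 18.7 s, still holding the knob down.

**Last checks**
- **Lid:** right after release the handle top was at 0.2467 m (0.2465 expected when seated). The lid was level and within about 2 mm of the pot's axis.
- **Pot:** still on its burner at the end, with no movement beyond the 1–2 mm measurement scatter.
- **Knob:** top at 0.119 m, as expected when fully on and pressed in. It went on with almost no force. The push rose from 3 N to 6 N along the spring, then jumped to 21–22 N at the stop, and held steady.
- **Other objects:** the spoon, shaker, tubs, ramekin, mug and purple lid look undisturbed in the final pictures. I judged this by eye only.

**Disagreements and failures**
- **First lid grasp missed:** the fingertips are really about 35–37 mm farther back than the reported tool point. Two cameras agreed on this; I corrected for it and the second grasp held.
- **Camera offset:** the scene and side cameras differ by 3–6 mm sideways. I took the lid, knob and shaft positions from the wrist camera; the pot's came from averaging the scene and side cameras.
- **Sideways force:** about 12 N remained on the knob at the stop. I shifted the target 1 mm to ease it, but it rose from about 6 N as I pressed in.

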